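Leak-test a batch of outlet regulators in the cam fixture

TASK

Run the next leak test: swing the fixture's cam lever fully open, stand the finished regulators from its pockets upright in the white tray, and load every regulator from the blue mat upright in a V pocket of its own, its hose spigot facing the rubber pad opposite. Swing the cam lever just far enough that every loaded spigot presses its pad back about half of the 6 mm spring travel, without ever driving a spring solid. Then slide the guard fully aside, press the start button fully down and slide the guard shut again, leaving the batch clamped.

Things in the scene. Friction and masses are not known exactly. Their poses are not given: they have to be found in the camera images.
- fixture: Leak-test fixture, fixed: aluminium bed plate 235 x 290 x 12 mm, origin on the bench under it, 107 mm from its lever-side edge. x is the clamping direction, from cam lever to V rail; y runs along the row of four stations (a scribed line along x marks each). Across the bed stands the grey carriage that carries the pads: 262 mm long, 22 thick, its top 52 mm above the bench.
- lever (a joint): Cam lever, rad. 0 = fully open, pointing along +y of the fixture; grows anticlockwise from above (points along -x at 1.57); stop at 2.9. Its vertical axis stands 55 mm along -x from the fixture's origin. Its eccentric (spiral) cam drives carriage and pads forward by 9 mm per rad and draws them back when opened. Takes 4 to 7 N at the knob; stays where left.
- lever_knob (a point): Middle of the upright black knob at the lever's end: diameter 22 mm, 38 mm tall, 100 mm from the lever's axis. The steel arm, 16 mm wide, runs under it; arm top 63 mm, knob top 103 mm above the bench.
- vrail: V rail: dark grey row of four 90 degree pockets, 34 mm high on the bed; origin on the bed's top, axes as the fixture's; its distance from the pads differs each time. A regulator bearing on both faces of a pocket has its axis at x = 0, y = -99, -33, 33 or 99 mm (pockets 1 to 4); then, cam open, 9 to 15 mm are free between spigot and pad. Pockets open to -x; slippery faces centre the part.
- pad1_face (a point): Middle of the face of sealing pad 1: a black rubber disc of 24 mm diameter on a spring plunger in the carriage, 27 mm above the bench, facing +x of the fixture, opposite pocket 1.
- pad2_face (a point): Middle of the face of sealing pad 2: a black rubber disc of 24 mm diameter on a spring plunger in the carriage, 27 mm above the bench, facing +x of the fixture, opposite pocket 2.
- pad3_face (a point): Middle of the face of sealing pad 3: a black rubber disc of 24 mm diameter on a spring plunger in the carriage, 27 mm above the bench, facing +x of the fixture, opposite pocket 3.
- pad4_face (a point): Middle of the face of sealing pad 4: a black rubber disc of 24 mm diameter on a spring plunger in the carriage, 27 mm above the bench, facing +x of the fixture, opposite pocket 4.
- pad1 (a joint): How far pad 1 is pushed back on its spring towards the carriage, m: 0 free, 0.006 driven solid. Spring 1.5 N per mm.
- pad2 (a joint): How far pad 2 is pushed back on its spring towards the carriage, m: 0 free, 0.006 driven solid. Spring 1.5 N per mm.
- pad3 (a joint): How far pad 3 is pushed back on its spring towards the carriage, m: 0 free, 0.006 driven solid. Spring 1.5 N per mm.
- pad4 (a joint): How far pad 4 is pushed back on its spring towards the carriage, m: 0 free, 0.006 driven solid. Spring 1.5 N per mm.
- reg1_mid (a point): Untested outlet regulator 1 (two to four present, on a fixed 3 mm mat at the start): point on its axis 38 mm above its foot. It stands upright: aluminium body of 48 mm diameter, 30 mm high; neck; black ribbed cap of 32 mm diameter from 50 to 76 mm (the place to grip), 240 g, heavy below; a steel hose spigot of 12 mm diameter stands out level along this point's x axis, its mouth 50 mm from the axis, 15 mm above the foot.
- reg2_mid (a point): Untested outlet regulator 2 (two to four present, on a fixed 3 mm mat at the start): point on its axis 38 mm above its foot. It stands upright: aluminium body of 48 mm diameter, 30 mm high; neck; black ribbed cap of 32 mm diameter from 50 to 76 mm (the place to grip), 240 g, heavy below; a steel hose spigot of 12 mm diameter stands out level along this point's x axis, its mouth 50 mm from the axis, 15 mm above the foot.
- reg3_mid (a point): Untested outlet regulator 3 (two to four present, on a fixed 3 mm mat at the start): point on its axis 38 mm above its foot. It stands upright: aluminium body of 48 mm diameter, 30 mm high; neck; black ribbed cap of 32 mm diameter from 50 to 76 mm (the place to grip), 240 g, heavy below; a steel hose spigot of 12 mm diameter stands out level along this point's x axis, its mouth 50 mm from the axis, 15 mm above the foot.
- reg4_mid (a point): Untested outlet regulator 4 (two to four present, on a fixed 3 mm mat at the start): point on its axis 38 mm above its foot. It stands upright: aluminium body of 48 mm diameter, 30 mm high; neck; black ribbed cap of 32 mm diameter from 50 to 76 mm (the place to grip), 240 g, heavy below; a steel hose spigot of 12 mm diameter stands out level along this point's x axis, its mouth 50 mm from the axis, 15 mm above the foot.
- done1_mid (a point): Finished regulator 1 (one or two present, standing in pocket 2 at the start), same kind and size as the untested ones: point on its axis 38 mm above its foot, x axis along the spigot, z up.
- done2_mid (a point): Finished regulator 2 (one or two present, standing in pocket 4 at the start), same kind and size as the untested ones: point on its axis 38 mm above its foot, x axis along the spigot, z up.
- tray: White plastic tray for finished regulators, fixed: 120 (x) x 165 (y) mm outside, rim 9 mm high and 4 mm thick, floor 4 mm above the bench; origin under its middle.
- guard (a joint): Sliding steel guard over the start button, m: 0 = shut over the button; 0.060 = fully open, along the guard_tab point's own -y. It rides on the white control box (110 x 170 x 45 mm high, fixed) on two rails 70 mm apart, 26 mm high. Needs about 2 N; stays where left.
- guard_tab (a point): Middle of the guard's upright tab: 10 mm thick along the slide (this point's y), 36 mm wide, rising 25 mm from the guard plate. Plate top 75.5 mm, tab top 100.5 mm above the bench, this point 12 mm below the tab's top. The plate, 78 x 56 mm (along y), has its middle 18 mm along +y from here.
- start (a joint): Start button travel, m: 0 up, 0.006 fully down; fully down takes 5 N; springs back.
- start_top (a point): Middle of the top of the white round start button, 28 mm diameter, 67 mm above the bench when up; under the guard plate while that is shut.
Things that resemble listed ones, but are neither listed nor needed, are in the scene too. Leave any orange look-alike of the part that bears done1_mid alone. What is shaped like the part that bears reg3_mid but turquoise is not meant.

How it is judged:
On the way, in this order (a step that is already met when the one before it is completed fails the run):
1. the cam lever is swung fully open (within 0.25 rad) (value of joint lever below 0.25 rad), for 0.1 s.
2. the finished regulators stand in the tray and every untested one in a pocket of its own, spigot on its pad, springs about half compressed (((angle between the x axis of reg1_mid and the x axis of fixture, either way round below 0.12 rad and x of reg1_mid in the frame of vrail between -0.005 and 0.005 m and y of reg1_mid in the frame of vrail between -0.104 and -0.094 m and value of joint pad1 between 0.0013 and 0.0047 m) or (angle between the x axis of reg1_mid and the x axis of fixture, either way round below 0.12 rad and x of reg1_mid in the frame of vrail between -0.005 and 0.005 m and y of reg1_mid in the frame of vrail between -0.038 and -0.028 m and value of joint pad2 between 0.0013 and 0.0047 m) or (angle between the x axis of reg1_mid and the x axis of fixture, either way round below 0.12 rad and x of reg1_mid in the frame of vrail between -0.005 and 0.005 m and y of reg1_mid in the frame of vrail between 0.028 and 0.038 m and value of joint pad3 between 0.0013 and 0.0047 m) or (angle between the x axis of reg1_mid and the x axis of fixture, either way round below 0.12 rad and x of reg1_mid in the frame of vrail between -0.005 and 0.005 m and y of reg1_mid in the frame of vrail between 0.094 and 0.104 m and value of joint pad4 between 0.0013 and 0.0047 m)) and ((angle between the x axis of reg2_mid and the x axis of fixture, either way round below 0.12 rad and x of reg2_mid in the frame of vrail between -0.005 and 0.005 m and y of reg2_mid in the frame of vrail between -0.104 and -0.094 m and value of joint pad1 between 0.0013 and 0.0047 m) or (angle between the x axis of reg2_mid and the x axis of fixture, either way round below 0.12 rad and x of reg2_mid in the frame of vrail between -0.005 and 0.005 m and y of reg2_mid in the frame of vrail between -0.038 and -0.028 m and value of joint pad2 between 0.0013 and 0.0047 m) or (angle between the x axis of reg2_mid and the x axis of fixture, either way round below 0.12 rad and x of reg2_mid in the frame of vrail between -0.005 and 0.005 m and y of reg2_mid in the frame of vrail between 0.028 and 0.038 m and value of joint pad3 between 0.0013 and 0.0047 m) or (angle between the x axis of reg2_mid and the x axis of fixture, either way round below 0.12 rad and x of reg2_mid in the frame of vrail between -0.005 and 0.005 m and y of reg2_mid in the frame of vrail between 0.094 and 0.104 m and value of joint pad4 between 0.0013 and 0.0047 m)) and ((angle between the x axis of reg3_mid and the x axis of fixture, either way round below 0.12 rad and x of reg3_mid in the frame of vrail between -0.005 and 0.005 m and y of reg3_mid in the frame of vrail between -0.104 and -0.094 m and value of joint pad1 between 0.0013 and 0.0047 m) or (angle between the x axis of reg3_mid and the x axis of fixture, either way round below 0.12 rad and x of reg3_mid in the frame of vrail between -0.005 and 0.005 m and y of reg3_mid in the frame of vrail between -0.038 and -0.028 m and value of joint pad2 between 0.0013 and 0.0047 m) or (angle between the x axis of reg3_mid and the x axis of fixture, either way round below 0.12 rad and x of reg3_mid in the frame of vrail between -0.005 and 0.005 m and y of reg3_mid in the frame of vrail between 0.028 and 0.038 m and value of joint pad3 between 0.0013 and 0.0047 m) or (angle between the x axis of reg3_mid and the x axis of fixture, either way round below 0.12 rad and x of reg3_mid in the frame of vrail between -0.005 and 0.005 m and y of reg3_mid in the frame of vrail between 0.094 and 0.104 m and value of joint pad4 between 0.0013 and 0.0047 m)) and ((angle between the x axis of reg4_mid and the x axis of fixture, either way round below 0.12 rad and x of reg4_mid in the frame of vrail between -0.005 and 0.005 m and y of reg4_mid in the frame of vrail between -0.104 and -0.094 m and value of joint pad1 between 0.0013 and 0.0047 m) or (angle between the x axis of reg4_mid and the x axis of fixture, either way round below 0.12 rad and x of reg4_mid in the frame of vrail between -0.005 and 0.005 m and y of reg4_mid in the frame of vrail between -0.038 and -0.028 m and value of joint pad2 between 0.0013 and 0.0047 m) or (angle between the x axis of reg4_mid and the x axis of fixture, either way round below 0.12 rad and x of reg4_mid in the frame of vrail between -0.005 and 0.005 m and y of reg4_mid in the frame of vrail between 0.028 and 0.038 m and value of joint pad3 between 0.0013 and 0.0047 m) or (angle between the x axis of reg4_mid and the x axis of fixture, either way round below 0.12 rad and x of reg4_mid in the frame of vrail between -0.005 and 0.005 m and y of reg4_mid in the frame of vrail between 0.094 and 0.104 m and value of joint pad4 between 0.0013 and 0.0047 m)) and x of done1_mid in the frame of tray between -0.05 and 0.05 m and y of done1_mid in the frame of tray between -0.072 and 0.072 m and z of each of done1_mid, done2_mid in the frame of tray below 0.05 m and angle between each of done1_mid, done2_mid's own z axis and vertical below 0.08 rad and linear speed of each of done1, done2 below 0.02 m/s and x of done2_mid in the frame of tray between -0.05 and 0.05 m and y of done2_mid in the frame of tray between -0.072 and 0.072 m), for 0.3 s.
3. the guard is fully open and the start button is pressed fully down, the batch still sealed (value of joint guard above 0.052 m and value of joint start above 0.0045 m and ((angle between the x axis of reg1_mid and the x axis of fixture, either way round below 0.12 rad and x of reg1_mid in the frame of vrail between -0.005 and 0.005 m and y of reg1_mid in the frame of vrail between -0.104 and -0.094 m and value of joint pad1 between 0.0013 and 0.0047 m) or (angle between the x axis of reg1_mid and the x axis of fixture, either way round below 0.12 rad and x of reg1_mid in the frame of vrail between -0.005 and 0.005 m and y of reg1_mid in the frame of vrail between -0.038 and -0.028 m and value of joint pad2 between 0.0013 and 0.0047 m) or (angle between the x axis of reg1_mid and the x axis of fixture, either way round below 0.12 rad and x of reg1_mid in the frame of vrail between -0.005 and 0.005 m and y of reg1_mid in the frame of vrail between 0.028 and 0.038 m and value of joint pad3 between 0.0013 and 0.0047 m) or (angle between the x axis of reg1_mid and the x axis of fixture, either way round below 0.12 rad and x of reg1_mid in the frame of vrail between -0.005 and 0.005 m and y of reg1_mid in the frame of vrail between 0.094 and 0.104 m and value of joint pad4 between 0.0013 and 0.0047 m)) and ((angle between the x axis of reg2_mid and the x axis of fixture, either way round below 0.12 rad and x of reg2_mid in the frame of vrail between -0.005 and 0.005 m and y of reg2_mid in the frame of vrail between -0.104 and -0.094 m and value of joint pad1 between 0.0013 and 0.0047 m) or (angle between the x axis of reg2_mid and the x axis of fixture, either way round below 0.12 rad and x of reg2_mid in the frame of vrail between -0.005 and 0.005 m and y of reg2_mid in the frame of vrail between -0.038 and -0.028 m and value of joint pad2 between 0.0013 and 0.0047 m) or (angle between the x axis of reg2_mid and the x axis of fixture, either way round below 0.12 rad and x of reg2_mid in the frame of vrail between -0.005 and 0.005 m and y of reg2_mid in the frame of vrail between 0.028 and 0.038 m and value of joint pad3 between 0.0013 and 0.0047 m) or (angle between the x axis of reg2_mid and the x axis of fixture, either way round below 0.12 rad and x of reg2_mid in the frame of vrail between -0.005 and 0.005 m and y of reg2_mid in the frame of vrail between 0.094 and 0.104 m and value of joint pad4 between 0.0013 and 0.0047 m)) and ((angle between the x axis of reg3_mid and the x axis of fixture, either way round below 0.12 rad and x of reg3_mid in the frame of vrail between -0.005 and 0.005 m and y of reg3_mid in the frame of vrail between -0.104 and -0.094 m and value of joint pad1 between 0.0013 and 0.0047 m) or (angle between the x axis of reg3_mid and the x axis of fixture, either way round below 0.12 rad and x of reg3_mid in the frame of vrail between -0.005 and 0.005 m and y of reg3_mid in the frame of vrail between -0.038 and -0.028 m and value of joint pad2 between 0.0013 and 0.0047 m) or (angle between the x axis of reg3_mid and the x axis of fixture, either way round below 0.12 rad and x of reg3_mid in the frame of vrail between -0.005 and 0.005 m and y of reg3_mid in the frame of vrail between 0.028 and 0.038 m and value of joint pad3 between 0.0013 and 0.0047 m) or (angle between the x axis of reg3_mid and the x axis of fixture, either way round below 0.12 rad and x of reg3_mid in the frame of vrail between -0.005 and 0.005 m and y of reg3_mid in the frame of vrail between 0.094 and 0.104 m and value of joint pad4 between 0.0013 and 0.0047 m)) and ((angle between the x axis of reg4_mid and the x axis of fixture, either way round below 0.12 rad and x of reg4_mid in the frame of vrail between -0.005 and 0.005 m and y of reg4_mid in the frame of vrail between -0.104 and -0.094 m and value of joint pad1 between 0.0013 and 0.0047 m) or (angle between the x axis of reg4_mid and the x axis of fixture, either way round below 0.12 rad and x of reg4_mid in the frame of vrail between -0.005 and 0.005 m and y of reg4_mid in the frame of vrail between -0.038 and -0.028 m and value of joint pad2 between 0.0013 and 0.0047 m) or (angle between the x axis of reg4_mid and the x axis of fixture, either way round below 0.12 rad and x of reg4_mid in the frame of vrail between -0.005 and 0.005 m and y of reg4_mid in the frame of vrail between 0.028 and 0.038 m and value of joint pad3 between 0.0013 and 0.0047 m) or (angle between the x axis of reg4_mid and the x axis of fixture, either way round below 0.12 rad and x of reg4_mid in the frame of vrail between -0.005 and 0.005 m and y of reg4_mid in the frame of vrail between 0.094 and 0.104 m and value of joint pad4 between 0.0013 and 0.0047 m))), for 0.1 s.
4. the guard is shut over the released button again (value of joint guard below 0.006 m and value of joint start below 0.002 m), for 0.1 s.
At the end, for the whole second after the job is handed in: Untested regulators upright (0.08 rad), still, each in its own pocket: axis within 5 mm (x, y) of the seat, spigot square to the pad within 0.12 rad, pad spring pushed back 1.3 to 4.7 mm. Finished ones upright, still, on the tray floor. Guard shut (within 6 mm), button up (all of step 2 and all of step 4 and angle between each of reg1_mid, reg2_mid, reg3_mid, reg4_mid's own z axis and vertical below 0.08 rad and linear speed of each of reg1, reg2, reg3, reg4 below 0.02 m/s); the robot touches nothing.
It fails at once if a pad spring is driven solid (pushed back more than 5.6 mm): the cam has been overrun (value of joint any of pad1, pad2, pad3, pad4 above 0.0056 m).
Of done1, done2 only 1 to 2 are there at a start; the rules pass over those that are not, and their reading is None.
Of reg1, reg2, reg3, reg4 only 2 to 4 are there at a start; the rules pass over those that are not, and their reading is None.
At some moment in a run one of reg1, reg2, reg3, reg4 may be knocked a few centimetres aside while the robot is not near it.
Once in a run the grip may slacken for a moment while it holds something.
It also fails if it takes over 210 s, if anything falls off the work surface, if the arm or the gripper's body presses on something with over 40 N, if the wrist force passes 120 N, or if a joint passes its speed limit or range.

ROBOT

A 6-joint arm with a two-finger parallel gripper is mounted at the origin on the work surface. World frame = base frame: x ahead of the robot, y to its left, z up, the work surface at z = 0. Lengths are in m, angles in rad, forces in N, time in s.
With the tool pointing down it reaches from about 0.375 to 0.9 m from the base axis. Payload 3.1 kg.
Tool frame: the origin (TCP) lies midway between the tips of the shut fingers; the grasp point (between the pads) lies env.pinch_z behind it (env.pinch_z is the distance from the TCP to the grasp point, in m); z points along the fingers, y is the line along which they close (so a half turn about z gives the same grasp; the last joint's range is limited). The gripper opens to 85 mm and grips with 20 to 120 N. Pads are 22 mm wide; open, the fingers measure 114 mm over their backs; the gripper's body (76 mm by 85 mm) begins 54 mm behind the grasp point. The pads swing forward as they close: fully open they stand 13 mm farther back than shut.
Start: joints at [1.099, 0.527, 1.433, -0, 1.181, -0.178], TCP at [0.18, 0.598, 0.231] pointing down, gripper open.
Joint ranges: [-3.08, 3.08], [-0.75, 2.2], [0.22, 2.44], [-1.43, 4.57], [0, 2.65], [-2.85, 2.85]. Speed limits (rad/s): [2.79, 2.79, 3.14, 3.14, 3.14, 3.14].

INTERFACE

Orientations are given as a unit quaternion [x, y, z, w].
In Python, from plant import monitor, eyes, order, env gives the robot as it stands.
- The arm moves only by the tool jog_arm, never from a script. Its argument "rows" is text: rows parted by semicolons, each of 7 numbers parted by spaces: the turn, a rotation vector about the tool's x, y, z in rad, then the shift along the tool's x, y, z in m, then the opening, from 0 (shut) to 1 (fully open). A call has 1 to 12 rows; each row shifts and turns the commanded pose from where the row before left it, along the tool's axes as they then stand; what a row does not reach is not made up. A row lasts 1/10 s, in which the tool goes at most 50 mm and 8.59 degrees, less where a joint would pass 70% of its speed; a pose out of reach is approached as far as the arm can. A call is refused whole if a number of a shift passes 0.05 or a number of a turn 0.15, either way. A call with a gripper value outside its range is refused whole. The fingers move at their own pace and stop on an object; "squeeze" is the grip in N (left out, the last holds). Time passes only in rows, so rows that do not move let the fingers close. It gives the time, the measured TCP pose, the force, the opening and the grip force at its end, in the units of the state.
- monitor.read_state(): the state, without advancing time (a new reading comes with each control period).
- eyes.capture(name): name is "scene" or "top" or "wrist"; returns a dict with "color" (480x640x3 uint8, red, green, blue), "depth" (480x640 float32, m along the optical axis (not along the pixel's ray), 0 where there is no reading), "fx", "fy", "cx", "cy" (pixels), "view" (4x4, takes a point from world to camera coordinates). Camera axes: x right, y up, looking along -z (the intrinsics and any distortion apply to the point x, -y, -z); pixel columns grow to the right and rows downward; lengths in m; the calibration is good to about 2 mm. A picture is of the moment at which its call begins.
- order.finish_job(): hands the job in; it is judged then, once.
The state is a dict: "clock": time; "joint_positions": joint angles; "dq": joint speeds; "joint_torque": joint torques, N m; "tool_pos": TCP position; "tcp_rot": TCP orientation; "contact_force": force on the tool from outside, world axes, zero at the start; "ft_torque": the same for the moment, N m; "finger_gap": finger opening in m; "grasp_force": force on a finger pad.
Only numpy, scipy, OpenCV 4.12 (cv2) and the standard library are available. Lean on these libraries where they do the work, as an engineer would, in place of code of your own. Each camera call takes 0.05 s, during which the arm holds its last target. There are 200 camera calls.

## Working session

There is one attempt and no reset: what is moved stays moved. The work goes in short steps, Python scripts to look and compute and a tool call to move; the robot and the scene stay as the last step left them, time stands still between calls to the robot, and variables do not carry over. Pictures are saved under pics/ and viewed, at most 19 in all, crops included, and the job is handed in when it is done.

Besides the shell and the picture viewer there is one more tool, called after "Emit:" as name(argument=value, ...) on one line, values as JSON. jog_arm: Moves the arm, as the interface text tells. Its arguments: {"type":"object","properties":{"rows":{"type":"string"},"squeeze":{"type":"number"}},"required":["rows"]}

```bash
ls; mkdir -p pics; cat > h.py <<'E'
import numpy as np,cv2,json
from plant import monitor,eyes,order,env
from scipy.spatial.transform import Rotation as R
def cap(n):
    c=eyes.capture(n); np.savez('/tmp/%s.npz'%n,**c); return c
def load(n): return dict(np.load('/tmp/%s.npz'%n))
def cloud(c):
    h,w=c['depth'].shape; u,v=np.meshgrid(np.arange(w),np.arange(h)); d=c['depth']
    p=np.stack([(u-c['cx'])/c['fx']*d,-(v-c['cy'])/c['fy']*d,-d,np.ones_like(d)],-1)
    return (p@np.linalg.inv(c['view']).T)[...,:3]
def ray(c,u,v,z):
    V=np.linalg.inv(c['view']); d=V[:3,:3]@np.array([(u-c['cx'])/c['fx'],-(v-c['cy'])/c['fy'],-1]); o=V[:3,3]
    return o+d*(z-o[2])/d[2]
def proj(c,p):
    q=c['view']@np.append(p,1); return c['cx']+c['fx']*q[0]/-q[2], c['cy']+c['fy']*q[1]/q[2]
def save(n,im): cv2.imwrite('pics/'+n,cv2.cvtColor(im,cv2.COLOR_RGB2BGR))
E
python3 - <<'E'
from h import *
for n in('scene','top'):
    c=cap(n); save(n+'0.png',c['color']); print(n,c['fx'],c['cx'],c['cy'],np.linalg.inv(c['view']).round(3).tolist(),[k for k in c])
print(env.pinch_z,monitor.read_state())
E
```

```text
pics
scene 461.66750000828563 323.2437512445226 238.08059616526646 [[-0.563, -0.579, 0.589, 1.041], [0.826, -0.39, 0.407, 0.365], [-0.006, 0.716, 0.699, 0.682], [0.0, 0.0, 0.0, 1.0]] ['color', 'depth', 'fx', 'fy', 'cx', 'cy', 'view']
top 563.5130785366955 319.84297634713124 234.90062961625557 [[0.025, 0.981, -0.192, 0.293], [-1.0, 0.021, -0.021, 0.01], [-0.017, 0.192, 0.981, 1.25], [0.0, 0.0, 0.0, 1.0]] ['color', 'depth', 'fx', 'fy', 'cx', 'cy', 'view']
0.0187 {'clock': 0.1, 'joint_positions': array([ 1.09951724e+00,  5.28368342e-01,  1.43378151e+00,  1.13742079e-05,
        1.18143400e+00, -1.78504534e-01]), 'dq': array([ 6.17771779e-04, -2.28547335e-03, -1.84598868e-03,  9.54480112e-04,
       -1.53749954e-03, -9.37856003e-05]), 'joint_torque': array([-2.15891114e-04, -4.43308926e+01, -1.78584301e+01, -2.29879943e-04,
        3.86379237e-03, -6.83577312e-06]), 'tool_pos': array([0.18005006, 0.59781914, 0.23043214]), 'tcp_rot': array([ 1.45867077e-01,  9.89303697e-01, -9.41837369e-04, -3.22786133e-04]), 'contact_force': array([-0.20017124, -0.76467704, -0.1306747 ]), 'ft_torque': array([ 0.00899648, -0.04744518,  0.01755863]), 'grasp_force': 0.0, 'finger_gap': 0.08585964135548238}
```

View pics/top0.png

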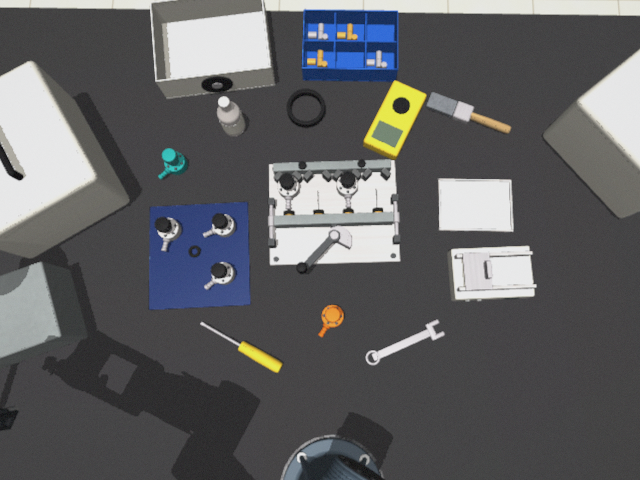

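View pics/scene0.png

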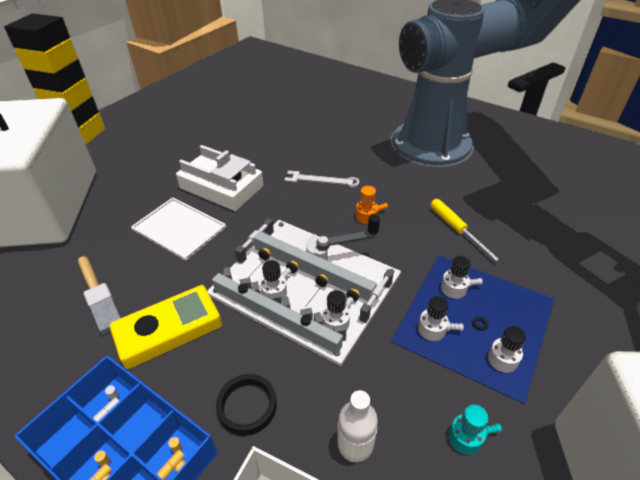

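Top view: the fixture fills (268–400, 160–265), and the lever knob is at (302,268). Finished regulators stand at (288,183) and (348,182). The untested ones are on the blue mat at (166,228), (221,224) and (221,271). The tray is at (475,205), and the control box, with its guard tab near (489,270), at (491,272).

Look-alikes: turquoise (172,160) and orange (331,317), both to be left alone. The white bottle at (231,117) and the silver/orange fittings in the blue box also don't count.

```bash
cat >> h.py <<'E'
from scipy import ndimage
def regs(P,z0=0.055,z1=0.10):
    """cap-top blobs -> centre by (robust) circle centre, top height, spigot yaw"""
    z=P[...,2]; out=[]
    lab,n=ndimage.label((z>z0)&(z<z1)&(P[...,0]>.2)&(P[...,0]<.95))
    for i in range(1,n+1):
        q=P[lab==i]
        if len(q)<25: continue
        zt=np.percentile(q[:,2],90); t=q[q[:,2]>zt-.006]
        (cx,cy),r=cv2.minEnclosingCircle((t[:,:2]*1000).astype(np.float32)); c=np.array([cx,cy])/1000
        f=zt-.076; A=P.reshape(-1,3); d=A[:,:2]-c; rr=np.hypot(*d.T)
        s=(abs(A[:,2]-f-.018)<.007)&(rr>.033)&(rr<.050)
        m=d[s].mean(0) if s.sum()>3 else np.array([0,0]); out.append((c.round(4),round(r,1),round(zt,4),round(float(np.arctan2(m[1],m[0])),3),int(s.sum()),t[:,:2].mean(0).round(4),len(q)))
    return out
E
python3 - <<'E'
from h import *
c=load('top'); P=cloud(c)
for o in regs(P): print(o, [round(x) for x in proj(c,np.append(o[0],o[2]))])
c2=load('scene');P2=cloud(c2); print('scene')
for o in regs(P2): print(o, [round(x) for x in proj(c2,np.append(o[0],o[2]))])
for u,v in [(100,400),(275,235),(475,205),(335,236),(302,268),(489,270),(515,270),(160,290)]: print((u,v),P[v,u].round(4))
im=c['color'][140:300,140:420]; save('crop1.png',cv2.resize(im,None,fx=2.85,fy=2.85,interpolation=cv2.INTER_CUBIC))
im=c['color'][170:310,425:545]; save('crop2.png',cv2.resize(im,None,fx=4,fy=4,interpolation=cv2.INTER_CUBIC))
E
```

```text
(array([0.924 , 0.2912]), 137.2, np.float64(0.0899), -2.939, 19, array([0.8898, 0.2956]), 1288) [211, 56]
(array([ 0.9306, -0.0331]), 98.5, np.float64(0.0622), 2.227, 493, array([ 0.9172, -0.0478]), 209) [355, 61]
(array([0.9154, 0.0787]), 10.5, np.float64(0.063), 1.478, 410, array([0.9144, 0.0792]), 25) [305, 66]
(array([0.6552, 0.6549]), 189.9, np.float64(0.0956), 0.0, 0, array([0.5962, 0.5646]), 1503) [34, 166]
(array([0.7913, 0.2449]), 23.6, np.float64(0.097), 0.0, 0, array([0.7844, 0.2412]), 333) [227, 110]
(array([ 0.6874, -0.5498]), 127.2, np.float64(0.0955), 2.157, 49, array([ 0.6854, -0.5438]), 1374) [597, 163]
(array([0.6947, 0.3726]), 16.2, np.float64(0.0778), 2.339, 37, array([0.6953, 0.3728]), 204) [168, 154]
(array([ 0.6466, -0.0201]), 16.3, np.float64(0.0905), 0.029, 96, array([ 0.6466, -0.0203]), 205) [347, 177]
(array([0.6396, 0.1115]), 16.1, np.float64(0.0907), -1.911, 92, array([0.6394, 0.1114]), 201) [286, 179]
(array([0.5509, 0.2535]), 16.3, np.float64(0.0812), 2.063, 35, array([0.551 , 0.2535]), 206) [218, 219]
(array([0.5398, 0.3763]), 16.6, np.float64(0.0808),
[... 1846 characters left out ...]
array([0.6516, 0.503 ]), 54.0, np.float64(0.096), -2.52, 62, array([0.6557, 0.5036]), 1455) [590, 434]
(array([0.7956, 0.2487]), 23.1, np.float64(0.0972), 0.0, 0, array([0.8029, 0.2521]), 1014) [359, 415]
(array([0.697, 0.376]), 16.5, np.float64(0.0756), 2.333, 94, array([0.6986, 0.3756]), 578) [477, 415]
(array([0.9157, 0.205 ]), 49.2, np.float64(0.0892), -1.75, 66, array([0.9048, 0.1897]), 941) [275, 479]
(100, 400) [1.649e-01 5.010e-01 4.000e-04]
(275, 235) [0.5319 0.1374 0.0141]
(475, 205) [ 0.6126 -0.3121  0.0056]
(335, 236) [0.522  0.0035 0.0684]
(302, 268) [0.4466 0.0699 0.1052]
(489, 270) [ 0.452  -0.3124  0.1   ]
(515, 270) [ 0.4608 -0.383   0.0456]
(160, 290) [0.4035 0.3881 0.0077]
```

View pics/crop1.png

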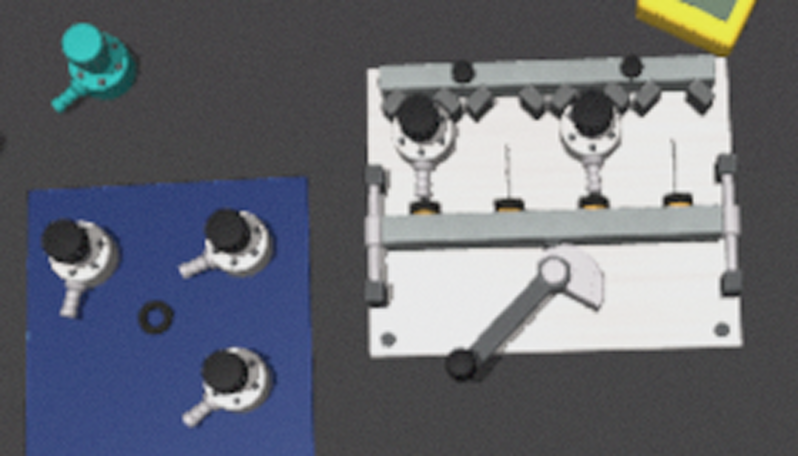

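View pics/crop2.png

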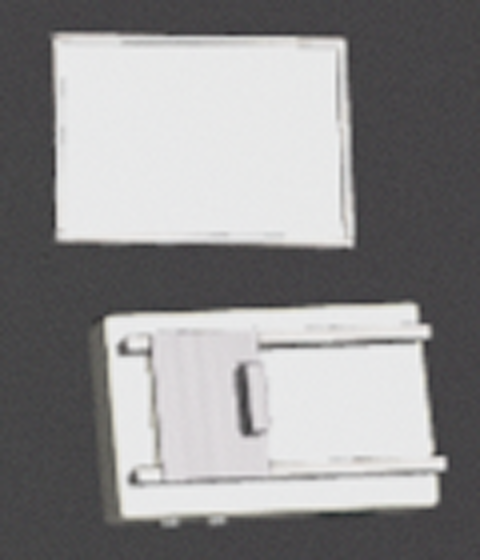

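Crop 1 shows the lever at about 45°, knob at its lower left. The two finished parts sit in pockets 4 and 2 with spigots toward the pads, and the fixture's x axis points up (world +x). Three untested parts stand on the mat, with the turquoise look-alike outside it. Crop 2 shows an empty tray and the guard over the left part of the box, with its tab at crop (253,397). It opens to the right (world −y).

First I plan the lever opening.

```bash
cat >> h.py <<'E'
def pose():
    s=monitor.read_state(); M=R.from_quat(s['tcp_rot']).as_matrix(); return np.array(s['tool_pos']),M,s
def to(x,y,z,yaw=None,n=''):
    """print turn about tool z (yaw of tool y, mod pi) then shift in turned tool frame"""
    p,M,s=pose(); cur=np.arctan2(M[1,1],M[0,1])
    t=0 if yaw is None else -((yaw-cur+np.pi/2)%np.pi-np.pi/2)
    tilt=R.from_matrix(M).as_matrix()[:,2]
    M2=M@R.from_rotvec([0,0,t]).as_matrix(); d=M2.T@(np.array([x,y,z])-p)
    print(n,'turn z %.3f'%t,'shift',d.round(4),'from',p.round(4),'yaw %.3f'%cur,'q6 %.2f'%s['joint_positions'][5],'tilt',tilt[:2].round(3),'F',np.round(s['contact_force'],1),'gap %.3f'%s['finger_gap'],'t',round(s['clock'],1))
E
python3 - <<'E'
from h import *
for n in('top','scene'):
    c=load(n);P=cloud(c);m=(P[...,2]>.09)&(P[...,2]<.115)&(np.hypot(P[...,0]-.449,P[...,1]-.072)<.03)
    q=P[m]; (a,b),r=cv2.minEnclosingCircle((q[:,:2]*1000).astype(np.float32)); print(n,a,b,r,q[:,2].max())
    # lever pivot cap: white/grey round thing; and bed edges
    g=cv2.cvtColor(c['color'],cv2.COLOR_RGB2GRAY)
    # carriage top z=0.052 line
    m=(abs(P[...,2]-.052-(0.002 if n=='top' else -.001))<.004)&(P[...,0]>.52)&(P[...,0]<.61)&(abs(P[...,1])<.15)
    q=P[m]; v=np.linalg.svd(q[:,:2]-q[:,:2].mean(0),full_matrices=False)[2][0]; print('carriage',q[:,:2].mean(0),len(q),np.arctan2(v[1],v[0])-np.pi/2)
    m=(abs(P[...,2]-.012-(0.002 if n=='top' else -.001))<.004)&(P[...,0]>.42)&(P[...,0]<.72)&(abs(P[...,1])<.19)
    lab,k=ndimage.label(ndimage.binary_closing(m,iterations=2)); i=np.argmax(ndimage.sum(m,lab,range(1,k+1)))+1
    print('bed',cv2.minAreaRect((P[(lab==i)&m][:,:2]*1000).astype(np.float32)))
    m=(P[...,2]>.09)&(P[...,2]<.108)&(abs(P[...,0]-.453)<.04)&(abs(P[...,1]+.31)<.05); q=P[m]; print('tab',q.mean(0),cv2.minAreaRect((q[:,:2]*1000).astype(np.float32)))
    w=(c['color'].min(-1)>170)&(P[...,2]<.02)&(P[...,2]>0.001)&(abs(P[...,0]-.61)<.09)&(abs(P[...,1]+.31)<.11); print('tray',cv2.minAreaRect((P[w][:,:2]*1000).astype(np.float32)))
to(.448,.0715,.2,.82)
E
```

```text
top 450.52691650390625 72.77236938476562 10.64162826538086 0.10913091018073584
carriage [0.56441076 0.00721119] 1005 0.04771272230209345
bed ((516.2540893554688, -43.23640441894531), (85.28507232666016, 189.79200744628906), 4.5705976486206055)
tab [ 0.45518919 -0.31076961  0.09931868] ((455.43115234375, -311.9425964355469), (35.82526397705078, 11.983060836791992), 3.1094048023223877)
tray ((614.2185668945312, -311.98028564453125), (120.72579956054688, 167.32704162597656), 0.1066635474562645)
scene 453.1784362792969 74.6036376953125 11.811128616333008 0.10476056909629516
carriage [0.56615396 0.01868089] 1423 0.04877752544721892
bed ((591.52783203125, 12.374176025390625), (237.42884826660156, 289.7124938964844), 2.8278799057006836)
tab [ 0.45904301 -0.30781384  0.09662101] ((457.3280029296875, -308.8583068847656), (36.43294906616211, 12.714171409606934), 0.6227145195007324)
tray ((614.2730102539062, -311.84271240234375), (173.45594787597656, 126.61481475830078), 89.64228057861328)
 turn z 0.458 shift [-0.555  -0.202   0.0311] from [0.1801 0.5978 0.2304] yaw 1.278 q6 -0.18 tilt [-0.001 -0.002] F [-0.2 -0.8 -0.1] gap 0.086 t 0.1
```

Emit:
jog_arm(rows="0 0 0.115 0 0 0 0.4;0 0 0.115 0 0 0 0.4;0 0 0.114 0 0 0 0.4;0 0 0.114 0 0 0 0.4", squeeze=30)

```text
clock: 0.5
tool_pos: [0.1801, 0.598, 0.2307]
tcp_rot: [0.369, 0.929, -0.001, -0.0]
contact_force: [-0.3, 0.6, 0.6]
finger_gap: 0.0343
grasp_force: 0.0
```

Emit:
jog_arm(rows="0 0 0 -0.046 -0.017 0 0.4;0 0 0 -0.046 -0.017 0 0.4;0 0 0 -0.046 -0.017 0 0.4;0 0 0 -0.046 -0.017 0 0.4;0 0 0 -0.046 -0.017 0 0.4;0 0 0 -0.046 -0.017 0 0.4;0 0 0 -0.046 -0.017 0 0.4;0 0 0 -0.046 -0.017 0 0.4;0 0 0 -0.046 -0.017 0 0.4;0 0 0 -0.046 -0.017 0 0.4;0 0 0 -0.046 -0.017 0 0.4;0 0 0 -0.046 -0.017 0 0.4")

```text
clock: 1.7
tool_pos: [0.4451, 0.0707, 0.2312]
tcp_rot: [0.367, 0.93, 0.0, -0.0]
contact_force: [0.2, 0.3, -0.2]
finger_gap: 0.034
grasp_force: 0.0
```

```bash
python3 - <<'E'
from h import *
to(.4515,.0735,.072,.84)
c=cap('wrist'); save('w1.png',c['color']); print(np.linalg.inv(c['view']).round(3).tolist(),c['fx'])
E
```

```text
turn z -0.020 shift [-0.0029  0.0063  0.1592] from [0.4451 0.0707 0.2312] yaw 0.820 q6 -0.91 tilt [-0.  0.] F [ 0.2  0.3 -0.2] gap 0.034 t 1.7
[[0.683, -0.691, -0.236, 0.385], [0.73, 0.646, 0.221, 0.127], [-0.0, -0.323, 0.946, 0.374], [0.0, 0.0, 0.0, 1.0]] 364.9019874245131
```

View pics/w1.png

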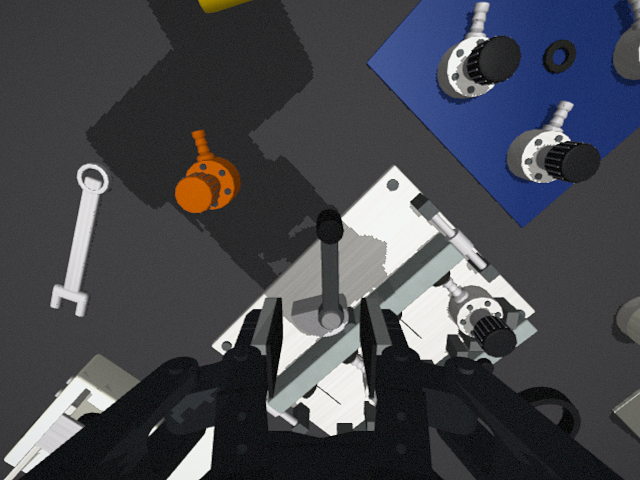

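The wrist picture shows the black knob at (330,228), the orange look-alike at (205,185), mat parts at (490,60) and (555,160), and the fixture below. The knob is aligned with the finger plane.

```bash
python3 - <<'E'
from h import *
c=load('wrist'); print(ray(c,330,220,.103), ray(c,332,318,.065))
E
```

```text
[0.44514029 0.08036506 0.103     ] [0.52710926 0.00875706 0.065     ]
```

Emit:
jog_arm(rows="0 0 -0.02 -0.003 0.0065 0.04 0.4;0 0 0 0 0 0.04 0.4;0 0 0 0 0 0.03 0.4;0 0 0 0 0 0.025 0.4;0 0 0 0 0 0.024 0.4;0 0 0 0 0 0 0.4")

```text
clock: 2.35
tool_pos: [0.4492, 0.0756, 0.0698]
tcp_rot: [0.357, 0.934, -0.001, -0.003]
contact_force: [-0.1, 0.1, -0.4]
finger_gap: 0.034
grasp_force: 0.0
```

Emit:
jog_arm(rows="0 0 0.1 -0.0005 0.01 0 0.4;0 0 0.1 -0.0005 0.01 0 0.4;0 0 0.1 -0.0005 0.01 0 0.4;0 0 0.1 -0.0005 0.01 0 0.4;0 0 0 0 0 0 0.4")

```text
clock: 2.85
tool_pos: [0.4831, 0.0997, 0.073]
tcp_rot: [0.535, 0.845, -0.0, -0.0]
contact_force: [-0.4, 0.5, -0.1]
finger_gap: 0.034
grasp_force: 0.5
```

```bash
python3 - <<'E'
from h import *
A=np.array([.527,.0088])
for t in (.35,.05,-.03):
    a=t+.049; k=A+.1*np.array([-np.sin(a),np.cos(a)]); to(*k,.07,a)
E
```

```text
turn z 0.042 shift [-0.0008  0.0051  0.003 ] from [0.4831 0.0997 0.073 ] yaw 0.441 q6 -0.46 tilt [-0.001  0.   ] F [-0.4  0.5 -0.1] gap 0.034 t 2.9
 turn z 0.342 shift [0.0052 0.0347 0.003 ] from [0.4831 0.0997 0.073 ] yaw 0.441 q6 -0.46 tilt [-0.001  0.   ] F [-0.4  0.5 -0.1] gap 0.034 t 2.9
 turn z 0.422 shift [0.0082 0.0421 0.0029] from [0.4831 0.0997 0.073 ] yaw 0.441 q6 -0.46 tilt [-0.001  0.   ] F [-0.4  0.5 -0.1] gap 0.034 t 2.9
```

Emit:
jog_arm(rows="0 0 0.1 -0.0005 0.01 0 0.4;0 0 0.1 -0.0005 0.01 0 0.4;0 0 0.1 -0.0005 0.01 0 0.4;0 0 0.1 -0.0005 0.01 0 0.4;0 0 0 0 0.004 0 0.4;0 0 0 0 0.004 0 0.4;0 0 0 0 0 0 0.4")

```text
clock: 3.55
tool_pos: [0.5275, 0.1094, 0.0726]
tcp_rot: [0.692, 0.722, -0.001, -0.002]
contact_force: [-5.7, 3.3, 3.8]
finger_gap: 0.034
grasp_force: 2.7
```

```bash
python3 - <<'E'
from h import *
c=cap('top'); P=cloud(c); m=(P[...,2]>.09)&(P[...,2]<.5); to(.518,.1086,.2,.049)
save('t2.png',cv2.resize(c['color'][140:300,140:420],None,fx=2.5,fy=2.5))
E
```

```text
turn z -0.006 shift [-0.0002 -0.0101 -0.1274] from [0.5275 0.1094 0.0726] yaw 0.043 q6 -0.05 tilt [-0.005  0.001] F [-5.1  3.   2.2] gap 0.034 t 3.6
```

View pics/t2.png

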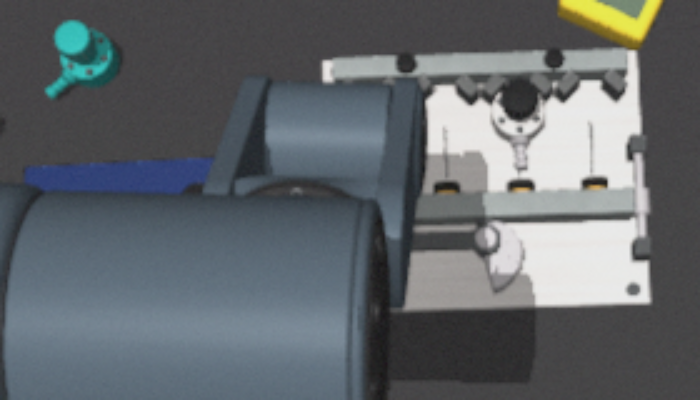

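Crop shows the lever arm running along fixture +y (pivot (487,238)), so it is open. Lift and look from the wrist.

Emit:
jog_arm(rows="0 0 0 0 -0.004 0 0.45;0 0 0 0 0 -0.03 0.7;0 0 0 0 0 -0.05 0.7;0 0 0 0 0 -0.05 0.7;0 0 0 -0.05 0.03 -0.05 0.7;0 0 0 -0.05 0 0 0.7;0 0 0 0 0 0 0.7;0 0 0 0 0 0 0.7")

```text
clock: 4.4
tool_pos: [0.5494, 0.0255, 0.2355]
tcp_rot: [0.693, 0.721, 0.001, 0.001]
contact_force: [0.2, 0.4, -0.7]
finger_gap: 0.0596
grasp_force: 0.0
```

```bash
python3 - <<'E'
from h import *
c=cap('wrist'); P=cloud(c); save('w2.png',c['color'])
for o in regs(P): print(o, [round(x) for x in proj(c,np.append(o[0],o[2]))])
to(.6406,.1125,.2,.049)
E
```

```text
(array([0.6417, 0.1119]), 16.6, np.float64(0.0889), -2.504, 518, array([0.6405, 0.1121]), 1715) [447, 116]
(array([0.5269, 0.0543]), 59.4, np.float64(0.068), 3.034, 2310, array([0.5252, 0.0461]), 2339) [295, 182]
(array([0.686 , 0.0813]), 8.7, np.float64(0.0569), 0.082, 1038, array([0.686 , 0.0816]), 282) [481, 155]
(array([0.3581, 0.0074]), 16.3, np.float64(0.0769), 2.574, 204, array([0.3595, 0.0082]), 1445) [98, 230]
(array([ 0.648 , -0.0192]), 16.3, np.float64(0.0887), 1.509, 437, array([ 0.6471, -0.0182]), 1307) [432, 275]
(array([ 0.693 , -0.0501]), 8.7, np.float64(0.0568), 0.108, 732, array([ 0.6929, -0.0503]), 188) [464, 292]
 turn z -0.009 shift [0.0813 0.0959 0.035 ] from [0.5488 0.0266 0.2349] yaw 0.040 q6 -0.19 tilt [0.001 0.   ] F [0.6 0.  0.2] gap 0.060 t 4.5
```

View pics/w2.png

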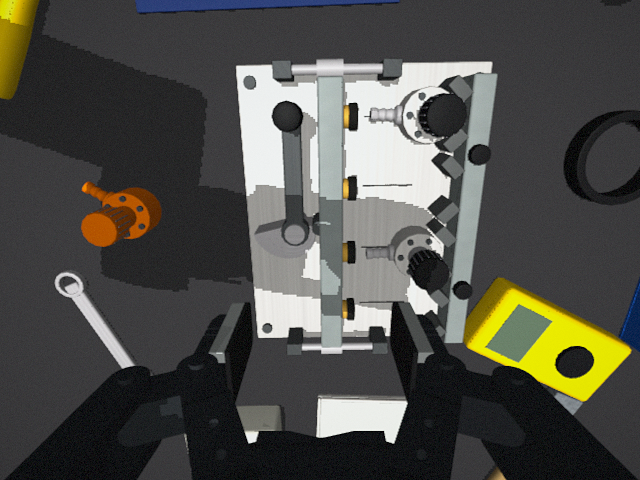

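The wrist view shows the lever open (knob (287,115)), finished parts with caps at (445,115) and (428,268), pads at (350,117), (348,188), (348,252), (347,309), and pockets along the grey rail. I'll grasp the pocket-4 part.

Emit:
jog_arm(rows="0 0 -0.009 0 0 0 0.7;0 0 0 0.041 0.048 0 0.7;0 0 0 0.04 0.048 0 0.7;0 0 0 0 0 0.05 0.7;0 0 0 0 0 0.05 0.7;0 0 0 0 0 0.03 0.7;0 0 0 0 0 0 0.7;0 0 0 0 0 0 0.7")

```text
clock: 5.25
tool_pos: [0.6219, 0.0962, 0.1046]
tcp_rot: [0.689, 0.725, -0.0, -0.0]
contact_force: [0.3, -0.7, 1.4]
finger_gap: 0.0599
grasp_force: 0.0
```

```bash
python3 - <<'E'
from h import *
to(.641,.112,.053,.049)
E
```

```text
turn z 0.002 shift [0.0148 0.0199 0.0516] from [0.6219 0.0962 0.1046] yaw 0.051 q6 -0.07 tilt [-0.001 -0.   ] F [ 0.3 -0.7  1.4] gap 0.060 t 5.2
```

Emit:
jog_arm(rows="0 0 0 0.015 0.02 0 0.7;0 0 0 0 0 0 0.7;0 0 0 0 0 0.03 0.7;0 0 0 0 0 0.022 0.7;0 0 0 0 0 0 0.7;0 0 0 0 0 0 0.2;0 0 0 0 0 0 0.2;0 0 0 0 0 0 0.2;0 0 0 0 0 0 0.2;0 0 0 0 0 0 0.2", squeeze=50)

```text
clock: 6.25
tool_pos: [0.6425, 0.1111, 0.0552]
tcp_rot: [0.69, 0.724, 0.001, 0.001]
contact_force: [-1.3, 0.7, 6.4]
finger_gap: 0.0308
grasp_force: 49.3
```

```bash
python3 - <<'E'
from h import *
to(.614,-.277,.2,.049);to(.614,-.277,.049,.049)
E
```

```text
turn z 0.000 shift [-0.3863 -0.0469 -0.1448] from [0.6425 0.1111 0.0552] yaw 0.049 q6 -0.05 tilt [ 0.003 -0.   ] F [-1.3  0.7  6.4] gap 0.031 t 6.2
 turn z 0.000 shift [-0.3862 -0.0475  0.0062] from [0.6425 0.1111 0.0552] yaw 0.049 q6 -0.05 tilt [ 0.003 -0.   ] F [-1.3  0.7  6.4] gap 0.031 t 6.2
```

Emit:
jog_arm(rows="0 0 0 0 0 -0.03 0.2;0 0 0 0 0 -0.04 0.2;0 0 0 0 0 -0.04 0.2;0 0 0 -0.04 -0.005 0 0.2;0 0 0 -0.045 -0.005 0 0.2;0 0 0 -0.045 -0.005 0 0.2;0 0 0 -0.045 -0.005 0 0.2;0 0 0 -0.045 -0.005 0 0.2;0 0 0 -0.045 -0.005 0 0.2;0 0 0 -0.045 -0.005 0 0.2;0 0 0 -0.045 -0.005 0 0.2;0 0 0 -0.031 -0.008 0 0.2")

```text
clock: 7.45
tool_pos: [0.6121, -0.2803, 0.1631]
tcp_rot: [0.69, 0.724, -0.0, 0.001]
contact_force: [-0.2, -0.8, -2.5]
finger_gap: 0.0305
grasp_force: 50.4
```

```bash
python3 - <<'E'
from h import *
to(.618,-.277,.049,.049); c=cap('wrist'); save('w3.png',c['color']); P=cloud(c)
w=(c['color'].min(-1)>150)&(abs(P[...,0]-.61)<.1)&(abs(P[...,1]+.31)<.13)&(P[...,2]<.02)&(P[...,2]>.0015)
lab,k=ndimage.label(w);i=np.argmax(ndimage.sum(w,lab,range(1,k+1)))+1
print('tray',cv2.minAreaRect((P[lab==i][:,:2]*1000).astype(np.float32)))
E
```

```text
turn z -0.002 shift [0.0033 0.0059 0.1141] from [ 0.6121 -0.2803  0.1631] yaw 0.047 q6 -0.64 tilt [ 0.001 -0.002] F [-0.2 -0.8 -2.5] gap 0.031 t 7.5
tray ((618.8603515625, -296.97772216796875), (117.2122573852539, 137.57701110839844), 0.026609187945723534)
```

View pics/w3.png

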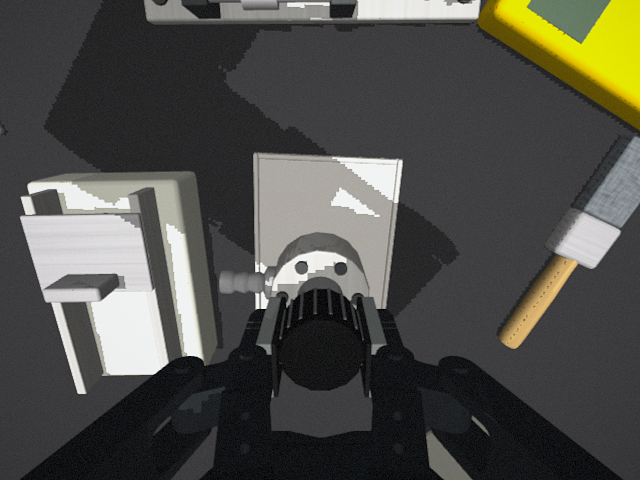

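Part held by the cap in the wrist view with the tray below (253–403, 153–310) and the spigot at left. Lower it.

Emit:
jog_arm(rows="0 0 0 0.004 0.01 0.03 0.2;0 0 0 0 0 0.04 0.2;0 0 0 0 0 0.03 0.2;0 0 0 0 0 0.01 0.2;0 0 0 0 0 0.004 0.2;0 0 0 0 0 0.002 0.2;0 0 0 0 0 0 0.2")

```text
clock: 8.2
tool_pos: [0.6231, -0.2728, 0.0485]
tcp_rot: [0.69, 0.724, 0.0, 0.002]
contact_force: [-0.2, -0.7, -1.6]
finger_gap: 0.0306
grasp_force: 50.2
```

```bash
python3 - <<'E'
from h import *
to(.622,-.277,.0472,.049)
E
```

```text
turn z 0.000 shift [-0.0041 -0.0013  0.0013] from [ 0.6231 -0.2728  0.0485] yaw 0.049 q6 -0.63 tilt [ 0.003 -0.002] F [-0.2 -0.7 -1.6] gap 0.031 t 8.2
```

Emit:
jog_arm(rows="0 0 0 0 0 0.002 0.2;0 0 0 0 0 0 0.2;0 0 0 0 0 0 0.7;0 0 0 0 0 0 0.7;0 0 0 0 0 0 0.7;0 0 0 0 0 -0.03 0.7;0 0 0 0 0 -0.04 0.7;0 0 0 0 0 -0.03 0.7;0 0 0 0 0 0 0.7")

```text
clock: 9.1
tool_pos: [0.6251, -0.2741, 0.1503]
tcp_rot: [0.69, 0.724, 0.001, 0.005]
contact_force: [1.0, -1.3, 0.3]
finger_gap: 0.0596
grasp_force: 0.0
```

```bash
python3 - <<'E'
from h import *
c=cap('top'); P=cloud(c)
for o in regs(P): 
    if abs(o[0][0]-.6)<.12 and -.4<o[0][1]<.03: print(o)
to(.648,-.019,.148,.049)
E
```

```text
turn z 0.000 shift [ 0.2527  0.0369 -0.001 ] from [ 0.6235 -0.2732  0.1477] yaw 0.049 q6 -0.63 tilt [ 0.005 -0.003] F [-0.7  0.4  0.3] gap 0.060 t 9.2
```

Emit:
jog_arm(rows="0 0 0 0.045 0.006 0 0.7;0 0 0 0.045 0.006 0 0.7;0 0 0 0.045 0.006 0 0.7;0 0 0 0.045 0.006 0 0.7;0 0 0 0.045 0.006 0 0.7;0 0 0 0.028 0.007 0 0.7;0 0 0 0 0 0 0.7;0 0 0 0 0 0 0.7;0 0 0 0 0 0.03 0.7")

```text
clock: 10.05
tool_pos: [0.6496, -0.0194, 0.1176]
tcp_rot: [0.69, 0.724, 0.002, 0.004]
contact_force: [0.9, 0.4, -0.7]
finger_gap: 0.0598
grasp_force: 0.0
```

```bash
python3 - <<'E'
from h import *
to(.648,-.019,.055,.049)
E
```

```text
turn z -0.001 shift [ 0.0006 -0.0021  0.0626] from [ 0.6496 -0.0194  0.1176] yaw 0.048 q6 -0.25 tilt [ 0.008 -0.002] F [ 0.9  0.4 -0.7] gap 0.060 t 10.1
```

Emit:
jog_arm(rows="0.008 0 0 0 -0.002 0.02 0.7;0 0 0 0 0 0.023 0.7;0 0 0 0 0 0.02 0.7;0 0 0 0 0 0 0.7;0 0 0 0 0 0 0.2;0 0 0 0 0 0 0.2;0 0 0 0 0 0 0.2;0 0 0 0 0 0 0.2;0 0 0 0 0 0 0.2")

```text
clock: 10.95
tool_pos: [0.6447, -0.018, 0.0527]
tcp_rot: [0.689, 0.724, -0.003, -0.002]
contact_force: [0.2, 0.6, 1.1]
finger_gap: 0.0307
grasp_force: 49.7
```

```bash
python3 - <<'E'
from h import *
to(.622,-.347,.049,.049)
E
```

```text
turn z 0.000 shift [-0.3275 -0.0387  0.0042] from [ 0.6447 -0.018   0.0527] yaw 0.049 q6 -0.25 tilt [-0.007 -0.001] F [0.2 0.6 1.1] gap 0.031 t 10.9
```

Emit:
jog_arm(rows="-0.004 0 0 0 0 -0.03 0.2;0 0 0 0 0 -0.04 0.2;0 0 0 0 0 -0.04 0.2;0 0 0 -0.04 -0.005 0 0.2;0 0 0 -0.045 -0.005 0 0.2;0 0 0 -0.045 -0.005 0 0.2;0 0 0 -0.045 -0.005 0 0.2;0 0 0 -0.045 -0.005 0 0.2;0 0 0 -0.045 -0.005 0 0.2;0 0 0 -0.04 -0.005 0 0.2;0 0 0 -0.022 -0.004 0 0.2;0 0 0 0 0 0 0.2")

```text
clock: 12.15
tool_pos: [0.6207, -0.3499, 0.1616]
tcp_rot: [0.691, 0.723, -0.002, -0.001]
contact_force: [-0.4, 0.2, -2.3]
finger_gap: 0.031
grasp_force: 50.1
```

```bash
python3 - <<'E'
from h import *
to(.622,-.347,.0465,.049)
E
```

```text
turn z -0.004 shift [0.0029 0.0019 0.1151] from [ 0.6207 -0.3499  0.1616] yaw 0.045 q6 -0.71 tilt [-0.004 -0.001] F [-0.4  0.2 -2.3] gap 0.031 t 12.2
```

Emit:
jog_arm(rows="0 0 0 0.002 0.001 0.03 0.2;0 0 0 0 0 0.04 0.2;0 0 0 0 0 0.03 0.2;0 0 0 0 0 0.01 0.2;0 0 0 0 0 0.004 0.2;0 0 0 0 0 0.002 0.2;0 0 0 0 0 0 0.2;0 0 0 0 0 0 0.2")

```text
clock: 12.95
tool_pos: [0.6233, -0.3449, 0.048]
tcp_rot: [0.69, 0.724, -0.001, 0.0]
contact_force: [0.3, -0.3, -2.3]
finger_gap: 0.0309
grasp_force: 50.0
```

```bash
python3 - <<'E'
from h import *
to(.622,-.347,.0455,.049)
E
```

```text
turn z 0.000 shift [-0.002  -0.0014  0.0025] from [ 0.6233 -0.3449  0.048 ] yaw 0.049 q6 -0.71 tilt [-0.001 -0.002] F [ 0.3 -0.3 -2.3] gap 0.031 t 12.9
```

Emit:
jog_arm(rows="0 0 0 0 0 0.003 0.2;0 0 0 0 0 0 0.2;0 0 0 0 0 0 0.7;0 0 0 0 0 0 0.7;0 0 0 0 0 0 0.7;0 0 0 0 0 -0.03 0.7;0 0 0 0 0 -0.04 0.7;0 0 0 0 0 -0.04 0.7;0 0 0 0 0 -0.04 0.7;0 0 0 0 0 -0.04 0.7")

```text
clock: 13.95
tool_pos: [0.6226, -0.3441, 0.2343]
tcp_rot: [0.69, 0.724, -0.001, -0.002]
contact_force: [1.0, 0.2, -0.7]
finger_gap: 0.06
grasp_force: 0.0
```

Emit:
jog_arm(rows="0 0 0 0.048 -0.012 0 0.7;0 0 0 0.048 -0.012 0 0.7;0 0 0 0.048 -0.012 0 0.7;0 0 0 0.048 -0.012 0 0.7;0 0 0 0.048 -0.012 0 0.7;0 0 0 0.048 -0.012 0 0.7;0 0 0 0.048 -0.012 0 0.7;0 0 0 0.048 -0.012 0 0.7;0 0 0 0.048 -0.012 0 0.7;0 0 0 0.048 -0.012 0 0.7;0 0 0 0.04 -0.01 0 0.7;0 0 0 0 0 0 0.7")

```text
clock: 15.15
tool_pos: [0.465, 0.1728, 0.2335]
tcp_rot: [0.687, 0.726, -0.002, -0.002]
contact_force: [0.6, 0.2, -0.0]
finger_gap: 0.0597
grasp_force: 0.0
```

```bash
python3 - <<'E'
from h import *
to(.5,.2,.235,.049)
c=cap('wrist'); P=cloud(c); save('w4.png',c['color'])
for o in regs(P): print(o, [round(x) for x in proj(c,np.append(o[0],o[2]))])
print('top');c=cap('top');P=cloud(c)
for o in regs(P): print(o)
E
```

```text
turn z 0.006 shift [ 0.0255  0.0362 -0.0016] from [0.465  0.1728 0.2335] yaw 0.055 q6 0.07 tilt [-0.006  0.001] F [ 0.6  0.2 -0. ] gap 0.060 t 15.2
(array([0.4449, 0.2495]), 16.2, np.float64(0.0801), 2.287, 247, array([0.4451, 0.2498]), 1352) [301, 123]
(array([0.5523, 0.254 ]), 16.3, np.float64(0.0799), 2.074, 249, array([0.5513, 0.2543]), 1580) [440, 125]
(array([0.5206, 0.1095]), 10.5, np.float64(0.0883), 1.604, 118, array([0.5184, 0.1146]), 1723) [380, 295]
(array([0.6861, 0.0815]), 8.9, np.float64(0.0569), 0.074, 256, array([0.6859, 0.0817]), 189) [539, 314]
top
(array([0.9248, 0.2914]), 136.9, np.float64(0.09), -3.023, 7, array([0.8897, 0.2977]), 1312)
(array([ 0.9274, -0.0049]), 94.7, np.float64(0.0619), -2.25, 507, array([0.9162, 0.0035]), 190)
(array([ 0.9302, -0.1152]), 21.4, np.float64(0.0627), -0.17, 403, array([ 0.9228, -0.1207]), 57)
(array([0.6542, 0.6537]), 189.2, np.float64(0.0959), 0.0, 0, array([0.5919, 0.5638]), 1509)
(array([0.7915, 0.2456]), 24.5, np.float64(0.0962), 0.0, 0, array([0.7848, 0.2418]), 329)
(array([ 0.6876, -0.5507]), 127.5, np.float64(0.0954), 2.256, 54, array([ 0.6817, -0.5469]), 1357)
(array([0.6956, 0.3732]), 16.6, np.float64(0.078), 2.369, 37, array([0.6953, 0.3731]), 201)
(array([ 0.691 , -0.0496]), 8.4, np.float64(0.0585), 0.036, 221, array([ 0.6909, -0.05  ]), 27)
(array([ 0.623 , -0.3462]), 16.4, np.float64(0.0825), -3.08, 34, array([ 0.6237, -0.3455]), 221)
(array([ 0.6201, -0.272 ]), 15.9, np.float64(0.0823), -3.135, 39, array([ 0.6207, -0.272 ]), 215)
(array([0.5194, 0.055 ]), 60.3, np.float64(0.0701), 3.115, 503, array([0.5216, 0.0468]), 432)
(array([ 0.4572, -0.3329]), 84.6, np.float64(0.079), 0.0, 0, array([ 0.4533, -0.2976]), 1381)
(array([0.3448, 0.6363]), 107.9, np.float64(0.0955), 0.0, 0, array([0.343 , 0.5802]), 962)
(array([0.3564, 0.0065]), 15.7, np.float64(0.0788), 2.599, 39, array([0.3564, 0.0066]), 189)
```

View pics/w4.png

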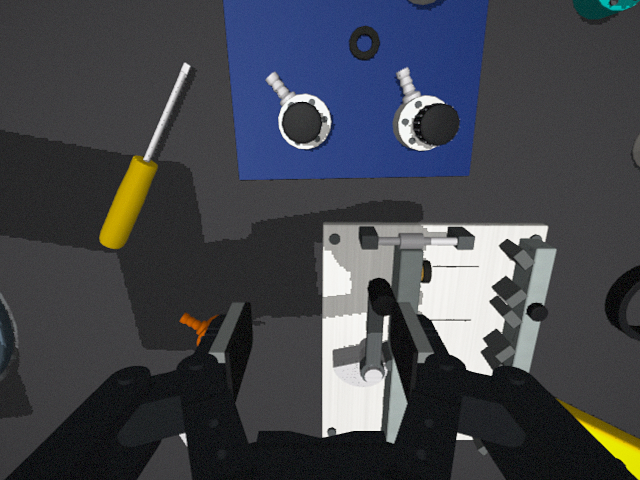

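All three views agree: both finished parts are in the tray at (0.621,−0.346) and (0.620,−0.272). The wrist view shows mat parts with caps at (301,123) and (440,125), pockets empty. Next is part C at (0.552,0.254), into pocket 4. I turn the tool first.

Emit:
jog_arm(rows="0 0 0.14 0 0 0 0.8;0 0 0.14 0 0 0 0.8;0 0 0.14 0 0 0 0.8;0 0 0.14 0 0 0 0.8;0 0 0.14 0 0 0 0.8;0 0 0.14 0 0 0 0.8;0 0 0.14 0 0 0 0.8;0 0 0.14 0 0 0 0.8;0 0 0 0 0 0 0.8")

```text
clock: 16.15
tool_pos: [0.4685, 0.167, 0.2335]
tcp_rot: [0.969, 0.246, -0.002, -0.0]
contact_force: [-0.7, -0.5, -0.3]
finger_gap: 0.0682
grasp_force: 0.0
```

```bash
python3 - <<'E'
from h import *
to(.552,.2542,.045,-1.068)
E
```

```text
turn z -0.005 shift [ 0.1158 -0.0359  0.1881] from [0.4685 0.167  0.2335] yaw -1.073 q6 1.19 tilt [-0.004 -0.001] F [-0.7 -0.5 -0.3] gap 0.068 t 16.1
```

Emit:
jog_arm(rows="0 0 -0.005 0.038 -0.012 0.02 0.8;0 0 0 0.039 -0.012 0.02 0.8;0 0 0 0.039 -0.012 0.02 0.8;0 0 0 0 0 0.04 0.8;0 0 0 0 0 0 0.8;0 0 0 0 0 0 0.8")

```text
clock: 16.75
tool_pos: [0.5509, 0.2549, 0.1325]
tcp_rot: [0.968, 0.25, -0.004, -0.0]
contact_force: [0.1, -0.1, 0.9]
finger_gap: 0.0682
grasp_force: 0.0
```

```bash
python3 - <<'E'
from h import *
to(.552,.2542,.045,-1.068)
E
```

```text
turn z 0.002 shift [0.0013 0.0014 0.0875] from [0.5509 0.2549 0.1325] yaw -1.066 q6 1.31 tilt [-0.007 -0.001] F [ 0.1 -0.1  0.9] gap 0.068 t 16.8
```

Emit:
jog_arm(rows="-0.003 0.006 0 0.001 0.001 0.03 0.8;0 0 0 0 0 0.035 0.8;0 0 0 0 0 0.022 0.8;0 0 0 0 0 0 0.8;0 0 0 0 0 0 0.2;0 0 0 0 0 0 0.2;0 0 0 0 0 0 0.2;0 0 0 0 0 0 0.2;0 0 0 0 0 0 0.2;0 0 0 0 0 0 0.2", squeeze=60)

```text
clock: 17.75
tool_pos: [0.5548, 0.2561, 0.0489]
tcp_rot: [0.968, 0.25, 0.004, 0.0]
contact_force: [0.1, -0.9, 7.3]
finger_gap: 0.0309
grasp_force: 59.3
```

```bash
python3 - <<'E'
from h import *
to(.637,.1115,.145,.049)
E
```

```text
turn z -1.115 shift [-0.1484  0.0757 -0.0957] from [0.5548 0.2561 0.0489] yaw -1.066 q6 1.32 tilt [0.007 0.001] F [ 0.1 -0.9  7.3] gap 0.031 t 17.8
```

Emit:
jog_arm(rows="0 0 0 0 0 -0.03 0.2;0 0 0 0 0 -0.04 0.2;0 0 0 0 0 -0.04 0.2;0 0 -0.14 0 0 0 0.2;0 0 -0.14 0 0 0 0.2;0 0 -0.14 0 0 0 0.2;0 0 -0.14 0 0 0 0.2;0 0 -0.14 0 0 0 0.2;0 0 -0.14 0 0 0 0.2;0 0 -0.14 0 0 0 0.2;0 0 -0.135 0 0 0 0.2")

```text
clock: 18.85
tool_pos: [0.5524, 0.2558, 0.1569]
tcp_rot: [0.687, 0.726, 0.001, 0.001]
contact_force: [0.0, 0.4, -3.1]
finger_gap: 0.0306
grasp_force: 59.7
```

Emit:
jog_arm(rows="0 0 0 -0.037 0.019 0 0.2;0 0 0 -0.037 0.019 0 0.2;0 0 0 -0.037 0.019 0 0.2;0 0 0 -0.037 0.019 0 0.2;0 0 0 0 0 0 0.2;0 0 0 0 0 0 0.2")

```text
clock: 19.45
tool_pos: [0.6359, 0.1106, 0.1567]
tcp_rot: [0.69, 0.723, 0.001, 0.001]
contact_force: [-1.2, 1.1, -1.3]
finger_gap: 0.0304
grasp_force: 59.7
```

```bash
cat >> h.py <<'E'
def spig(P,c,zm,cen):
    """yaw of spigot of a held/standing part: direction from cen to spigot tip points at height zm"""
    d=P[...,:2]-cen; r=np.hypot(d[...,0],d[...,1]); m=(abs(P[...,2]-zm)<.009)&(r>.033)&(r<.051)
    a=np.arctan2(d[m][:,1],d[m][:,0])%(2*np.pi); k=abs(a-np.median(a))<.2; return np.median(a),a[k].mean(),k.sum(),m.sum()
E
python3 - <<'E'
from h import *
to(.637,.1115,.145,.049)
c=cap('wrist'); P=cloud(c); save('w5.png',c['color'][:420]); p,M,s=pose()
print(spig(P,c,p[2]-.044+.018,p[:2]))
E
```

```text
turn z -0.002 shift [0.0008 0.0011 0.0117] from [0.6359 0.1106 0.1567] yaw 0.047 q6 -0.05 tilt [0.003 0.001] F [-1.2  1.1 -1.3] gap 0.030 t 19.4
(np.float64(3.225195883733253), np.float64(3.2365129372138086), np.int64(648), np.int64(648))
```

View pics/w5.png

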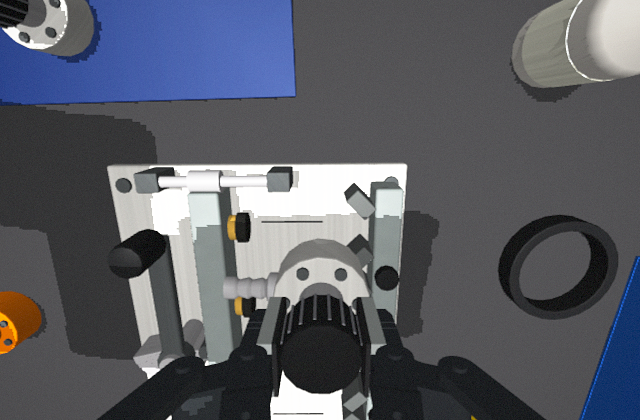

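Held part over pocket 4, spigot (225–268, 287) parallel to the scribed line at (262–323, 222). Lowering.

Emit:
jog_arm(rows="0 0 -0.01 0.001 0 0.04 0.2;0 0 0 0 0 0.035 0.2;0 0 0 0 0 0.015 0.2;0 0 0 0 0 0.005 0.2;0 0 0 0 0 0 0.2;0 0 0 0 0 0 0.2")

```text
clock: 20.1
tool_pos: [0.6372, 0.1131, 0.063]
tcp_rot: [0.686, 0.728, 0.002, 0.002]
contact_force: [0.7, -0.2, -2.2]
finger_gap: 0.0304
grasp_force: 59.9
```

```bash
python3 - <<'E'
from h import *
to(.637,.1115,.0575,.049)
E
```

```text
turn z 0.011 shift [-0.0016 -0.0004  0.0055] from [0.6372 0.1131 0.063 ] yaw 0.060 q6 -0.06 tilt [0.006 0.   ] F [ 0.7 -0.2 -2.2] gap 0.030 t 20.1
```

Emit:
jog_arm(rows="0 0 0 -0.001 0 0.003 0.2;0 0 0 0 0 0.002 0.2;0 0 0 0 0 0 0.2")

```text
clock: 20.4
tool_pos: [0.6372, 0.1114, 0.058]
tcp_rot: [0.686, 0.728, 0.002, 0.002]
contact_force: [-0.8, -0.9, 3.4]
finger_gap: 0.0302
grasp_force: 60.4
```

Emit:
jog_arm(rows="0 0 0 0 0 0.002 0.2;0 0 0 0 0 0 0.2;0 0 0 0 0 0 0.2")

```text
clock: 20.7
tool_pos: [0.6373, 0.1112, 0.0578]
tcp_rot: [0.686, 0.728, 0.002, 0.002]
contact_force: [-3.1, -0.6, 14.4]
finger_gap: 0.0303
grasp_force: 61.9
```

Emit:
jog_arm(rows="0 0 0 0 0.003 0 0.2;0 0 0 0 0 0 0.2;0 0 0 0 0 0 0.2")

```text
clock: 21.0
tool_pos: [0.6376, 0.1114, 0.0579]
tcp_rot: [0.686, 0.728, -0.0, 0.0]
contact_force: [-7.6, -2.2, 17.7]
finger_gap: 0.0302
grasp_force: 62.1
```

Emit:
jog_arm(rows="0 0 0 0 0 -0.002 0.2;0 0 0 0 0 -0.001 0.2;0 0 0 0 0 0 0.2;0 0 0 0 0 0 0.2")

```text
clock: 21.4
tool_pos: [0.6393, 0.1116, 0.0579]
tcp_rot: [0.686, 0.728, 0.001, 0.001]
contact_force: [-2.4, -1.5, 6.0]
finger_gap: 0.0301
grasp_force: 60.3
```

Emit:
jog_arm(rows="0 0 0 0 0.002 0 0.2;0 0 0 0 0 0 0.2;0 0 0 0 0 0 0.2")

```text
clock: 21.7
tool_pos: [0.6395, 0.1117, 0.058]
tcp_rot: [0.686, 0.728, -0.001, -0.0]
contact_force: [-5.2, -2.0, 8.7]
finger_gap: 0.0302
grasp_force: 61.1
```

Emit:
jog_arm(rows="0 0 0.01 0 0 -0.001 0.2;0 0 0 0 0.002 0 0.2;0 0 0 0 0.002 0 0.2;0 0 0 0 0 0 0.2;0 0 0 0 0 0 0.2")

```text
clock: 22.2
tool_pos: [0.6412, 0.1124, 0.0581]
tcp_rot: [0.69, 0.724, -0.002, -0.002]
contact_force: [-7.7, -0.2, 7.5]
finger_gap: 0.0306
grasp_force: 61.1
```

Emit:
jog_arm(rows="0 0 0 0 0.002 0 0.2;0 0 0 0 0.001 0 0.2;0 0 0 0 0 0 0.2;0 0 0 0 0 0 0.2")

```text
clock: 22.6
tool_pos: [0.6416, 0.1126, 0.0582]
tcp_rot: [0.69, 0.724, -0.004, -0.004]
contact_force: [-12.5, 0.1, 11.4]
finger_gap: 0.0302
grasp_force: 61.4
```

Emit:
jog_arm(rows="0 0 0 0 -0.003 0 0.2;0 0 0 0 0 0 0.2;0 0 0 0 0 0 0.6;0 0 0 0 0 0 0.6;0 0 0 0 0 0 0.6;0 0 0 0 0 -0.03 0.6;0 0 0 0 0 -0.05 0.6;0 0 0 0 0 -0.05 0.6;0 0 0 0 0 -0.05 0.6;0 0 0 0.035 -0.035 0 0.8;0 0 0 0.035 -0.035 0 0.8;0 0 0 0.035 -0.035 0 0.8")

```text
clock: 23.8
tool_pos: [0.5344, 0.2126, 0.2388]
tcp_rot: [0.69, 0.724, 0.002, 0.002]
contact_force: [0.8, 0.5, -0.6]
finger_gap: 0.0683
grasp_force: 0.0
```

Emit:
jog_arm(rows="0 0 0 0.035 -0.03 0 0.8;0 0 0 0 0 0 0.8;0 0 0 0 0 0 0.8")

```text
clock: 24.1
tool_pos: [0.503, 0.2463, 0.2384]
tcp_rot: [0.689, 0.725, 0.002, 0.002]
contact_force: [-0.0, 0.9, 0.4]
finger_gap: 0.0686
grasp_force: 0.0
```

```bash
python3 - <<'E'
from h import *
c=cap('wrist'); P=cloud(c); save('w6.png',c['color'])
for o in regs(P): print(o, [round(x) for x in proj(c,np.append(o[0],o[2]))], spig(P,c,o[2]-.06,o[0]))
to(.541,.377,.045,.049)
E
```

```text
(array([0.5416, 0.3769]), 16.2, np.float64(0.08), 2.979, 258, array([0.541 , 0.3764]), 1708) [380, 50] (np.float64(2.9835904477927366), np.float64(2.980638165775213), np.int64(264), np.int64(264))
(array([0.6964, 0.3741]), 16.3, np.float64(0.0768), 2.375, 296, array([0.6951, 0.3739]), 2063) [582, 67] (np.float64(2.3851293221539684), np.float64(2.3754644489789505), np.int64(299), np.int64(299))
(array([0.4454, 0.2498]), 16.1, np.float64(0.08), 2.284, 196, array([0.4454, 0.2506]), 1235) [252, 211] (np.float64(2.277277482718411), np.float64(2.2834921444141365), np.int64(200), np.int64(200))
(array([0.78  , 0.2416]), 21.6, np.float64(0.0875), 1.129, 17, array([0.7725, 0.2424]), 1737) [643, 241] (np.float64(1.14919689130375), np.float64(1.1303200802465452), np.int64(21), np.int64(21))
(array([0.6483, 0.1197]), 8.5, np.float64(0.0882), 0.579, 152, array([0.6483, 0.1208]), 171) [465, 356] (np.float64(0.740631355095648), np.float64(0.7022961520744254), np.int64(167), np.int64(207))
(array([0.5216, 0.1095]), 10.4, np.float64(0.0976), 1.3, 475, array([0.5205, 0.1149]), 475) [332, 366] (np.float64(1.5716438075314834), np.float64(1.6093415751470317), np.int64(138), np.int64(550))
(array([0.6862, 0.0817]), 8.8, np.float64(0.0567), 0.071, 451, array([0.6878, 0.0831]), 95) [483, 369] (np.float64(0.666821201357736), np.float64(0.6254555127498711), np.int64(95), np.int64(497))
(array([0.5252, 0.0326]), 35.0, np.float64(0.0681), 2.733, 1038, array([0.5253, 0.0289]), 895) [330, 408] (np.float64(2.7284512901004683), np.float64(2.725823977104667), np.int64(172), np.int64(1113))
(array([ 0.6956, -0.0501]), 7.9, np.float64(0.0568), -0.702, 20, array([ 0.6966, -0.0493]), 47) [469, 461] (np.float64(5.590497908588567), np.float64(5.586447931370679), np.int64(22), np.int64(22))
 turn z 0.001 shift [0.1295 0.0424 0.1936] from [0.504  0.2455 0.2384] yaw 0.050 q6 0.21 tilt [0.005 0.   ] F [ 1.5 -0.3 -0.6] gap 0.068 t 24.1
```

Emit:
jog_arm(rows="0 0 0.105 0 0 0 0.8;0 0 0.105 0 0 0 0.8;0 0 0 0.045 0.005 0.02 0.8;0 0 0 0.045 0.005 0.02 0.8;0 0 0 0.045 0.006 0.02 0.8;0 0 0 0 0 0.04 0.8;0 0 0 0 0 0 0.8;0 0 0 0 0 0 0.8")

```text
clock: 24.95
tool_pos: [0.5412, 0.3746, 0.1372]
tcp_rot: [0.762, 0.647, -0.0, 0.001]
contact_force: [-0.2, -0.8, 0.2]
finger_gap: 0.0684
grasp_force: 0.0
```

```bash
python3 - <<'E'
from h import *
to(.5416,.377,.045,-.16)
E
```

```text
turn z -0.003 shift [ 0.0026 -0.      0.0922] from [0.5412 0.3746 0.1372] yaw -0.163 q6 0.60 tilt [ 0.    -0.001] F [-0.2 -0.8  0.2] gap 0.068 t 24.9
```

Emit:
jog_arm(rows="0 0 0 0.002 0 0.035 0.8;0 0 0 0 0 0.035 0.8;0 0 0 0 0 0.021 0.8;0 0 0 0 0 0 0.8;0 0 0 0 0 0 0.2;0 0 0 0 0 0 0.2;0 0 0 0 0 0 0.2;0 0 0 0 0 0 0.2;0 0 0 0 0 0 0.2;0 0 0 0 0 0 0.2")

```text
clock: 25.95
tool_pos: [0.5427, 0.3787, 0.05]
tcp_rot: [0.762, 0.648, 0.003, 0.002]
contact_force: [-0.6, -1.3, 6.0]
finger_gap: 0.0305
grasp_force: 58.9
```

```bash
python3 - <<'E'
from h import *
to(.6405,.0465,.16,.049)
E
```

```text
turn z -0.210 shift [-0.3364  0.0822 -0.1099] from [0.5427 0.3787 0.05  ] yaw -0.161 q6 0.60 tilt [0.007 0.002] F [-0.6 -1.3  6. ] gap 0.031 t 25.9
```

Emit:
jog_arm(rows="0 0 0 0 0 -0.03 0.2;0 0 0 0 0 -0.04 0.2;0 0 0 0 0 -0.04 0.2;0 0 -0.105 0 0 0 0.2;0 0 -0.105 0 0 0 0.2;0 0 0 -0.042 0.01 0 0.2;0 0 0 -0.042 0.01 0 0.2;0 0 0 -0.042 0.01 0 0.2;0 0 0 -0.042 0.01 0 0.2;0 0 0 -0.042 0.01 0 0.2;0 0 0 -0.042 0.01 0 0.2;0 0 0 -0.042 0.01 0 0.2")

```text
clock: 27.15
tool_pos: [0.6253, 0.0862, 0.1579]
tcp_rot: [0.69, 0.724, 0.001, 0.001]
contact_force: [0.5, 1.0, -2.0]
finger_gap: 0.0303
grasp_force: 60.2
```

Emit:
jog_arm(rows="0 0 0 -0.042 0.012 0 0.2;0 0 0 0 0 0 0.2;0 0 0 0 0 0 0.2;0 0 0 0 0 0 0.2")

```text
clock: 27.55
tool_pos: [0.6384, 0.0474, 0.1574]
tcp_rot: [0.689, 0.724, 0.001, 0.0]
contact_force: [-0.7, 0.5, -3.4]
finger_gap: 0.0304
grasp_force: 60.1
```

```bash
python3 - <<'E'
from h import *
to(.6405,.0465,.0575,.049)
c=cap('wrist'); P=cloud(c); save('w7.png',c['color']); p,M,s=pose()
print(spig(P,c,p[2]-.044+.018,p[:2]))
for o in regs(P): print(o, [round(x) for x in proj(c,np.append(o[0],o[2]))], spig(P,c,o[2]-.06,o[0]))
E
```

```text
turn z 0.000 shift [-0.001   0.0019  0.0999] from [0.6384 0.0474 0.1574] yaw 0.049 q6 -0.15 tilt [0.002 0.001] F [-0.7  0.5 -3.4] gap 0.030 t 27.6
(np.float64(3.17752109933033), np.float64(3.1889033154544917), np.int64(711), np.int64(711))
(array([0.6414, 0.1097]), 16.3, np.float64(0.0889), -3.013, 717, array([0.6414, 0.1102]), 2455) [330, 155] (np.float64(3.166830351449515), np.float64(3.163777151184314), np.int64(371), np.int64(818))
(array([0.523 , 0.1072]), 10.8, np.float64(0.0857), 0.166, 362, array([0.5301, 0.109 ]), 5092) [123, 148] (np.float64(1.628524184979132), np.float64(1.6329276983513679), np.int64(36), np.int64(486))
(array([0.6865, 0.0815]), 8.7, np.float64(0.0569), 0.098, 2132, array([0.6864, 0.0816]), 458) [393, 196] (np.float64(0.9795233177396009), np.float64(0.9404747940481853), np.int64(378), np.int64(2295))
(array([ 0.9177, -0.1123]), 19.7, np.float64(0.0602), 2.336, 1177, array([ 0.9162, -0.1159]), 304) [639, 434] (np.float64(2.338604881130137), np.float64(2.3359896693972564), np.int64(266), np.int64(1251))
```

View pics/w7.png

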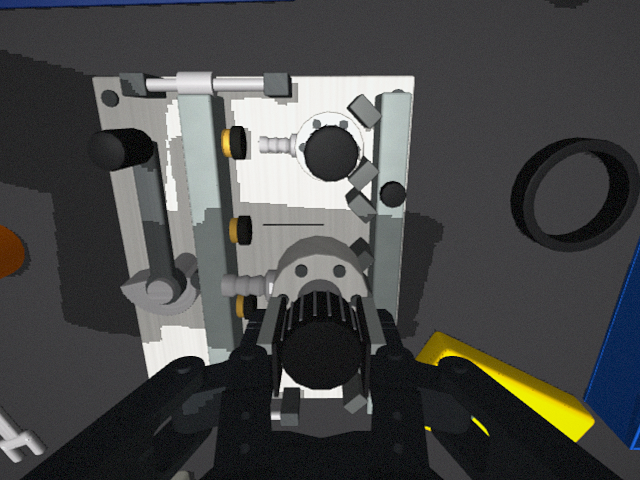

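Pocket-4 part is standing squarely (cap (330,153), spigot (260–297,145) facing pad (235,142)); the held part is over pocket 3, square. Lower and seat.

Emit:
jog_arm(rows="0 0 0 -0.001 0.002 0.04 0.2;0 0 0 0 0 0.035 0.2;0 0 0 0 0 0.015 0.2;0 0 0 0 0 0.005 0.2;0 0 0 0 0 0.002 0.2;0 0 0 0 0 0 0.2")

```text
clock: 28.2
tool_pos: [0.6426, 0.0459, 0.0616]
tcp_rot: [0.689, 0.724, 0.002, 0.002]
contact_force: [0.1, -1.2, -2.1]
finger_gap: 0.0305
grasp_force: 60.1
```

Emit:
jog_arm(rows="0 0 0 0 0 0.001 0.2;0 0 0 0 0 0.001 0.2;0 0 0 0 0 0 0.2")

```text
clock: 28.5
tool_pos: [0.642, 0.0455, 0.0591]
tcp_rot: [0.69, 0.724, 0.001, 0.002]
contact_force: [-0.2, 0.4, -0.9]
finger_gap: 0.0301
grasp_force: 60.3
```

Now about touching down; push into the V.

Emit:
jog_arm(rows="0 0 0 0 0.002 0 0.2;0 0 0 0 0.001 0 0.2;0 0 0 0 0 0 0.2")

```text
clock: 28.8
tool_pos: [0.6424, 0.0456, 0.0592]
tcp_rot: [0.689, 0.724, -0.001, -0.001]
contact_force: [-6.8, -1.0, 7.4]
finger_gap: 0.0303
grasp_force: 61.1
```

Emit:
jog_arm(rows="0 0 0 0 0.002 0 0.2;0 0 0 0 0.001 0 0.2;0 0 0 0 0 0 0.2")

```text
clock: 29.1
tool_pos: [0.6459, 0.0459, 0.0592]
tcp_rot: [0.69, 0.724, -0.0, -0.0]
contact_force: [-4.4, -0.9, 6.2]
finger_gap: 0.0301
grasp_force: 61.2
```

Emit:
jog_arm(rows="0 0 0 0 0 -0.001 0.2;0 0 0 0 0.002 0 0.2;0 0 0 0 0 0 0.2")

```text
clock: 29.4
tool_pos: [0.6468, 0.0466, 0.0593]
tcp_rot: [0.69, 0.724, -0.001, -0.002]
contact_force: [-7.5, 0.6, 3.2]
finger_gap: 0.0303
grasp_force: 61.0
```

Emit:
jog_arm(rows="0 0 0 0 0.002 0 0.2;0 0 0 0 0 0 0.2;0 0 0 0 0 0 0.2")

```text
clock: 29.7
tool_pos: [0.647, 0.0467, 0.0593]
tcp_rot: [0.69, 0.724, -0.002, -0.003]
contact_force: [-10.5, 1.1, 7.4]
finger_gap: 0.0305
grasp_force: 61.4
```

Emit:
jog_arm(rows="0 0 0 0 -0.003 0 0.2;0 0 0 0 0 0 0.2;0 0 0 0 0 0 0.6;0 0 0 0 0 0 0.6;0 0 0 0 0 0 0.6;0 0 0 0 0 -0.03 0.6;0 0 0 0 0 -0.05 0.6;0 0 0 0 0 -0.05 0.6;0 0 0 0 0 -0.05 0.6;0 0 0 0.035 -0.032 0 0.8;0 0 0 0.035 -0.032 0 0.8;0 0 0 0.035 -0.032 0 0.8")

```text
clock: 30.9
tool_pos: [0.5471, 0.1467, 0.2402]
tcp_rot: [0.69, 0.724, 0.002, 0.002]
contact_force: [-0.1, 0.7, -0.6]
finger_gap: 0.0682
grasp_force: 0.0
```

Emit:
jog_arm(rows="0 0 0.131 0.035 -0.032 0 0.8;0 0 0.13 0 0 0 0.8;0 0 0.13 0 0 0 0.8;0 0 0.13 0 0 0 0.8;0 0 0.13 0 0 0 0.8;0 0 0.13 0 0 0 0.8;0 0 0.127 0 0 0 0.8;0 0 0 0 0 0 0.8;0 0 0 0 0 0 0.8")

```text
clock: 31.8
tool_pos: [0.5139, 0.1795, 0.2393]
tcp_rot: [0.937, 0.35, 0.002, 0.001]
contact_force: [0.6, -0.4, 0.8]
finger_gap: 0.0684
grasp_force: 0.0
```

```bash
python3 - <<'E'
from h import *
c=cap('wrist'); P=cloud(c)
for o in regs(P): print(o, [round(x) for x in proj(c,np.append(o[0],o[2]))], spig(P,c,o[2]-.06,o[0]))
to(.4452,.2497,.045,-.8585)
E
```

```text
(array([0.6857, 0.0821]), 8.9, np.float64(0.057), 0.086, 1407, array([0.6861, 0.0821]), 291) [536, 138] (np.float64(0.9046310520017853), np.float64(0.8566385693202005), np.int64(241), np.int64(1528))
(array([0.6412, 0.1105]), 16.2, np.float64(0.0889), -1.404, 686, array([0.6406, 0.1113]), 1640) [491, 160] (np.float64(3.2372383140335015), np.float64(3.149296780189832), np.int64(203), np.int64(819))
(array([0.6452, 0.0455]), 16.5, np.float64(0.0887), 2.386, 397, array([0.6446, 0.0472]), 1652) [546, 208] (np.float64(3.1198326421402616), np.float64(3.1364133996183314), np.int64(202), np.int64(454))
(array([0.4455, 0.2498]), 16.1, np.float64(0.0799), 2.277, 175, array([0.4465, 0.2498]), 1275) [206, 225] (np.float64(2.2716291530670096), np.float64(2.277233708574015), np.int64(183), np.int64(183))
(array([ 0.6928, -0.05  ]), 9.0, np.float64(0.057), 0.074, 1161, array([ 0.6928, -0.0494]), 232) [631, 228] (np.float64(0.9021660923605799), np.float64(0.8630057664240567), np.int64(193), np.int64(1255))
(array([0.5217, 0.1074]), 11.0, np.float64(0.0847), 0.963, 112, array([0.5249, 0.1146]), 1917) [387, 266] (np.float64(1.7525186621623017), np.float64(1.7409625383469318), np.int64(76), np.int64(178))
(array([0.3575, 0.0081]), 16.4, np.float64(0.0767), 2.555, 126, array([0.3604, 0.011 ]), 856) [345, 426] (np.float64(2.539828249777159), np.float64(2.5554075859045704), np.int64(127), np.int64(127))
 turn z 0.002 shift [-0.0065 -0.0984  0.194 ] from [0.5138 0.1794 0.2392] yaw -0.857 q6 0.99 tilt [0.004 0.   ] F [ 0.4 -0.5  0.1] gap 0.068 t 31.9
```

Emit:
jog_arm(rows="0 0 0 -0.003 -0.045 0.02 0.8;0 0 0 -0.003 -0.045 0.02 0.8;0 0 0 0 -0.008 0.03 0.8;0 0 0 0 0 0.03 0.8;0 0 0 0 0 0 0.8;0 0 0 0 0 0 0.8")

```text
clock: 32.45
tool_pos: [0.4455, 0.2498, 0.139]
tcp_rot: [0.937, 0.349, 0.001, 0.0]
contact_force: [0.6, -0.7, -0.1]
finger_gap: 0.0685
grasp_force: 0.0
```

```bash
python3 - <<'E'
from h import *
to(.4453,.2498,.046,-.8585)
E
```

```text
turn z 0.000 shift [-0.0003 -0.0002  0.093 ] from [0.4455 0.2498 0.139 ] yaw -0.858 q6 1.15 tilt [ 0.002 -0.   ] F [ 0.6 -0.7 -0.1] gap 0.069 t 32.5
```

Emit:
jog_arm(rows="0 0 0 0 0 0.035 0.8;0 0 0 0 0 0.035 0.8;0 0 0 0 0 0.022 0.8;0 0 0 0 0 0 0.8;0 0 0 0 0 0 0.2;0 0 0 0 0 0 0.2;0 0 0 0 0 0 0.2;0 0 0 0 0 0 0.2;0 0 0 0 0 0 0.2;0 0 0 0 0 0 0.2")

```text
clock: 33.45
tool_pos: [0.4467, 0.2503, 0.0488]
tcp_rot: [0.937, 0.349, 0.003, 0.001]
contact_force: [0.1, 0.4, 6.3]
finger_gap: 0.0307
grasp_force: 58.9
```

```bash
python3 - <<'E'
from h import *
to(.6445,-.0195,.16,.049)
E
```

```text
turn z -0.908 shift [-0.2791  0.1851 -0.1102] from [0.4467 0.2503 0.0488] yaw -0.859 q6 1.15 tilt [0.007 0.001] F [0.1 0.4 6.3] gap 0.031 t 33.5
```

Emit:
jog_arm(rows="0 0 0 0 0 -0.03 0.2;0 0 0 0 0 -0.045 0.2;0 0 0 0 0 -0.045 0.2;0 0 -0.13 0 0 0 0.2;0 0 -0.13 0 0 0 0.2;0 0 -0.13 0 0 0 0.2;0 0 -0.13 0 0 0 0.2;0 0 -0.13 0 0 0 0.2;0 0 -0.13 0 0 0 0.2;0 0 -0.128 0 0 0 0.2;0 0 0 0 0 0 0.2")

```text
clock: 34.55
tool_pos: [0.4447, 0.2497, 0.1673]
tcp_rot: [0.69, 0.724, 0.001, 0.001]
contact_force: [-0.2, -0.1, -2.6]
finger_gap: 0.0305
grasp_force: 60.1
```

Emit:
jog_arm(rows="0 0 0 -0.035 0.023 0 0.2;0 0 0 -0.035 0.023 0 0.2;0 0 0 -0.035 0.023 0 0.2;0 0 0 -0.035 0.023 0 0.2;0 0 0 -0.035 0.023 0 0.2;0 0 0 -0.035 0.023 0 0.2;0 0 0 -0.035 0.023 0 0.2;0 0 0 -0.034 0.024 0 0.2;0 0 0 0 0 0 0.2;0 0 0 0 0 0 0.2;0 0 0 0 0 0 0.2")

```text
clock: 35.65
tool_pos: [0.642, -0.0189, 0.167]
tcp_rot: [0.69, 0.724, 0.0, -0.0]
contact_force: [-0.3, 0.5, -1.8]
finger_gap: 0.0303
grasp_force: 60.2
```

```bash
python3 - <<'E'
from h import *
to(.6445,-.0195,.059,.049)
c=cap('wrist'); P=cloud(c); save('w8.png',c['color']); p,M,s=pose()
print(spig(P,c,p[2]-.044+.018,p[:2]))
for o in regs(P)[:3]: print(o, [round(x) for x in proj(c,np.append(o[0],o[2]))], spig(P,c,o[2]-.06,o[0]))
E
```

```text
turn z -0.001 shift [-0.0008  0.0024  0.108 ] from [ 0.642  -0.0189  0.167 ] yaw 0.048 q6 -0.25 tilt [0.    0.001] F [-0.3  0.5 -1.8] gap 0.030 t 35.6
(np.float64(3.2081361979659406), np.float64(3.2214348526643444), np.int64(718), np.int64(719))
(array([0.523 , 0.1064]), 10.9, np.float64(0.0862), 0.051, 387, array([0.53 , 0.104]), 6252) [110, 22] (np.float64(5.78279438756015), np.float64(5.865511971390747), np.int64(109), np.int64(466))
(array([0.6415, 0.1095]), 16.4, np.float64(0.089), -2.825, 716, array([0.6415, 0.1085]), 3117) [330, 26] (np.float64(3.1988959232148853), np.float64(3.180908561233832), np.int64(439), np.int64(782))
(array([0.6863, 0.0811]), 8.7, np.float64(0.0571), 0.105, 2472, array([0.6865, 0.0812]), 544) [396, 91] (np.float64(0.9770780332170558), np.float64(0.9379689329059708), np.int64(438), np.int64(2673))
```

Emit:
jog_arm(rows="0 0 0.015 -0.001 0.002 0.04 0.2;0 0 0 0 0 0.04 0.2;0 0 0 0 0 0.015 0.2;0 0 0 0 0 0.007 0.2;0 0 0 0 0 0.002 0.2;0 0 0 0 0 0 0.2")

```text
clock: 36.3
tool_pos: [0.6468, -0.0206, 0.0648]
tcp_rot: [0.695, 0.719, 0.002, 0.002]
contact_force: [-0.7, 0.3, -1.7]
finger_gap: 0.0304
grasp_force: 60.2
```

Emit:
jog_arm(rows="0 0 0 0 0 0.001 0.2;0 0 0 0 0 0.001 0.2;0 0 0 0 0 0 0.2")

```text
clock: 36.6
tool_pos: [0.6461, -0.0208, 0.0622]
tcp_rot: [0.695, 0.719, 0.001, 0.001]
contact_force: [-0.7, 0.2, -1.5]
finger_gap: 0.0305
grasp_force: 60.2
```

Emit:
jog_arm(rows="0 0 0 0 0 0.002 0.2;0 0 0 0 0 0.001 0.2;0 0 0 0 0 0 0.2")

```text
clock: 36.9
tool_pos: [0.6455, -0.0207, 0.0582]
tcp_rot: [0.695, 0.719, 0.001, 0.001]
contact_force: [0.7, 0.1, -1.6]
finger_gap: 0.0305
grasp_force: 60.2
```

Emit:
jog_arm(rows="0 0 0 0 0.002 0 0.2;0 0 0 0 0.001 0 0.2;0 0 0 0 0 0 0.2")

```text
clock: 37.2
tool_pos: [0.6485, -0.0204, 0.0582]
tcp_rot: [0.695, 0.719, 0.001, 0.001]
contact_force: [-1.4, 1.2, -2.1]
finger_gap: 0.0305
grasp_force: 60.3
```

Emit:
jog_arm(rows="0 0 0 0 0.002 0 0.2;0 0 0 0 0 0 0.2;0 0 0 0 0 0 0.2")

```text
clock: 37.5
tool_pos: [0.6491, -0.0201, 0.0581]
tcp_rot: [0.695, 0.719, -0.0, -0.001]
contact_force: [-5.6, 1.5, 0.2]
finger_gap: 0.0302
grasp_force: 60.5
```

Emit:
jog_arm(rows="0 0 0 0 0 0.001 0.2;0 0 0 0 0.002 0 0.2;0 0 0 0 0 0 0.2;0 0 0 0 0 0 0.2")

```text
clock: 37.9
tool_pos: [0.6493, -0.0199, 0.0581]
tcp_rot: [0.695, 0.719, -0.001, -0.002]
contact_force: [-9.7, 1.4, 7.5]
finger_gap: 0.0307
grasp_force: 61.5
```

Emit:
jog_arm(rows="0 0 0 0 -0.003 0 0.2;0 0 0 0 0 0 0.2;0 0 0 0 0 0 0.6;0 0 0 0 0 0 0.6;0 0 0 0 0 0 0.6;0 0 0 0 0 -0.03 0.6;0 0 0 0 0 -0.05 0.6;0 0 0 0 0 -0.05 0.6;0 0 0 0 0 -0.04 0.6;0 0 0 -0.02 -0.045 0 0.6;0 0 0 -0.02 -0.04 0 0.6;0 0 0 0 0 0 0.6")

```text
clock: 39.1
tool_pos: [0.5605, -0.0646, 0.2271]
tcp_rot: [0.696, 0.718, -0.001, -0.001]
contact_force: [0.4, 0.7, 0.1]
finger_gap: 0.051
grasp_force: 0.0
```

```bash
python3 - <<'E'
from h import *
to(.55,-.05,.235,.049)
c=cap('wrist'); P=cloud(c); save('w9.png',c['color'])
for o in regs(P): print(o, [round(x) for x in proj(c,np.append(o[0],o[2]))], spig(P,c,o[2]-.06,o[0]))
E
```

```text
turn z -0.018 shift [ 0.0151 -0.0098 -0.0079] from [ 0.5605 -0.0646  0.2271] yaw 0.031 q6 -0.34 tilt [-0.002  0.   ] F [0.4 0.7 0.1] gap 0.051 t 39.1
(array([0.5245, 0.0458]), 51.4, np.float64(0.0676), 2.824, 2745, array([0.5251, 0.0459]), 3275) [278, 76] (np.float64(2.8291900358374837), np.float64(2.828833142356997), np.int64(418), np.int64(2956))
(array([0.6416, 0.0957]), 8.6, np.float64(0.0842), -2.823, 343, array([0.6406, 0.0943]), 265) [448, -2] (np.float64(2.9816402336827403), np.float64(2.918465889636617), np.int64(177), np.int64(397))
(array([0.6862, 0.0812]), 8.9, np.float64(0.0572), 0.062, 1459, array([0.6862, 0.0811]), 400) [493, 33] (np.float64(0.7969923088309623), np.float64(0.7310809068230476), np.int64(247), np.int64(1578))
(array([0.6452, 0.0448]), 16.3, np.float64(0.089), 1.823, 891, array([0.6444, 0.0447]), 1967) [445, 80] (np.float64(3.118168680366491), np.float64(3.180066864922677), np.int64(278), np.int64(1069))
(array([0.3581, 0.0072]), 16.6, np.float64(0.077), 2.575, 241, array([0.3597, 0.0074]), 1967) [59, 122] (np.float64(2.5673593559556105), np.float64(2.573
[... 415 characters left out ...]
75929), np.int64(208), np.int64(1101))
(array([ 0.4927, -0.2811]), 20.2, np.float64(0.071), 1.058, 117, array([ 0.4924, -0.2749]), 182) [249, 418] (np.float64(1.3715480544489926), np.float64(1.3476253345652984), np.int64(100), np.int64(148))
(array([ 0.622 , -0.2708]), 16.2, np.float64(0.0805), 3.129, 139, array([ 0.6216, -0.2688]), 1071) [375, 421] (np.float64(3.117803811086992), np.float64(3.1285295271975864), np.int64(138), np.int64(139))
(array([ 0.4294, -0.3319]), 38.8, np.float64(0.0768), 0.0, 0, array([ 0.4279, -0.3189]), 622) [190, 458] (np.float64(nan), np.float64(nan), np.int64(0), np.int64(0))
  return _methods._mean(a, axis=axis, dtype=dtype,
  ret = ret.dtype.type(ret / rcount)
h.py:43: RuntimeWarning: Mean of empty slice.
  a=np.arctan2(d[m][:,1],d[m][:,0])%(2*np.pi); k=abs(a-np.median(a))<.2; return np.median(a),a[k].mean(),k.sum(),m.sum()
```

View pics/w9.png

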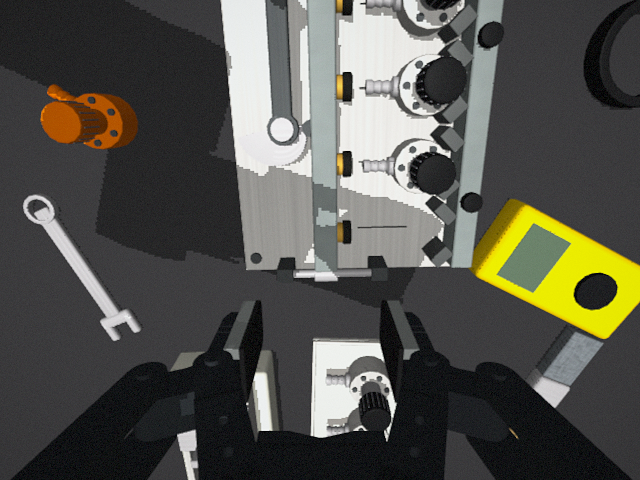

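All three regulators are in pockets 4, 3 and 2, spigots facing the pads with a gap of about 9 px. Pocket 1 is free: pad 1 at (345,232) serves as the uncompressed reference. Finished parts stand in the tray at (370,385) and (365,430).

Next I go to the knob.

Emit:
jog_arm(rows="0 0 -0.018 0 0 0 0.5;0 0 0 0.043 -0.007 0 0.5;0 0 0 0.043 -0.007 0 0.5;0 0 0 0.043 -0.007 0 0.5;0 0 0 0.044 -0.009 0 0.5;0 0 0 0 0 0.03 0.5;0 0 0 0 0 0 0.5;0 0 0 0 0 0 0.5")

```text
clock: 39.95
tool_pos: [0.5279, 0.1081, 0.1969]
tcp_rot: [0.688, 0.726, 0.001, 0.001]
contact_force: [1.4, -0.9, 0.7]
finger_gap: 0.0424
grasp_force: 0.0
```

```bash
python3 - <<'E'
from h import *
to(.5225,.1075,.074,.049)
E
```

```text
turn z 0.004 shift [-0.0003 -0.0057  0.1228] from [0.5279 0.1081 0.1969] yaw 0.053 q6 -0.06 tilt [ 0.003 -0.   ] F [ 1.4 -0.9  0.7] gap 0.042 t 40.0
```

Emit:
jog_arm(rows="0 0 0.004 0 -0.005 0.04 0.5;0 0 0 0 0 0.04 0.5;0 0 0 0 0 0.04 0.5;0 0 0 0 0 0 0.5;0 0 0 0 0 0 0.1;0 0 0 0 0 0 0.1;0 0 0 0 0 0 0.1;0 0 0 0 0 0 0.1;0 0 0 0 0 0 0.1", squeeze=25)

```text
clock: 40.85
tool_pos: [0.5215, 0.1068, 0.0784]
tcp_rot: [0.69, 0.724, 0.0, 0.001]
contact_force: [-3.6, -3.6, -2.3]
finger_gap: 0.0208
grasp_force: 25.4
```

```bash
cat >> h.py <<'E'
A=np.array([.527,.0088])
def th():
    p,M,s=pose(); d=p[:2]-A; return (np.arctan2(-d[0],d[1])-.049,np.hypot(*d))
E
python3 - <<'E'
from h import *
print(th()); to(.522,.1075,.074,.049)
E
```

```text
(np.float64(0.006912113612525368), np.float64(0.098126661170817))
 turn z -0.000 shift [0.0007 0.0005 0.0044] from [0.5215 0.1068 0.0784] yaw 0.049 q6 -0.05 tilt [ 0.002 -0.001] F [-3.6 -3.6 -2.3] gap 0.021 t 40.9
```

Emit:
jog_arm(rows="0 0 -0.1 -0.0005 -0.01 0 0.1;0 0 -0.1 -0.0005 -0.01 0 0.1;0 0 -0.1 -0.0005 -0.01 0 0.1;0 0 -0.1 -0.0005 -0.01 0 0.1;0 0 -0.1 -0.0005 -0.01 0 0.1;0 0 0 0 0 0 0.1;0 0 0 0 0 0 0.1")

```text
clock: 41.55
tool_pos: [0.4757, 0.093, 0.0784]
tcp_rot: [0.49, 0.872, 0.001, 0.002]
contact_force: [-3.4, -0.6, 3.8]
finger_gap: 0.0212
grasp_force: 26.5
```

```bash
cat >> h.py <<'E'
def lev(t,r=.0985):
    a=t+.049; k=A+r*np.array([-np.sin(a),np.cos(a)]); to(k[0],k[1],pose()[0][2],a,'lever')
E
python3 - <<'E'
from h import *
print(th());lev(.9)
E
```

```text
(np.float64(0.49874738114056955), np.float64(0.09857907587318257))
lever turn z -0.403 shift [ 0.0078 -0.0385 -0.0001] from [0.4757 0.093  0.0784] yaw 0.546 q6 -0.58 tilt [ 0.005 -0.   ] F [-3.4 -0.6  3.8] gap 0.021 t 41.5
```

Emit:
jog_arm(rows="0 0 -0.1 -0.0005 -0.01 0 0.1;0 0 -0.1 -0.0005 -0.01 0 0.1;0 0 -0.1 -0.0005 -0.01 0 0.1;0 0 -0.1 -0.0005 -0.01 0 0.1;0 0 -0.1 -0.0005 -0.01 0 0.1;0 0 0 0 0 0 0.1;0 0 0 0 0 0 0.1")

```text
clock: 42.25
tool_pos: [0.4407, 0.0576, 0.0783]
tcp_rot: [0.259, 0.966, 0.001, 0.002]
contact_force: [-4.1, 1.0, 8.7]
finger_gap: 0.0209
grasp_force: 26.8
```

```bash
python3 - <<'E'
from h import *
print(th()); lev(1.2)
c=cap('top'); im=c['color'][150:250,260:410]; save('t3.png',cv2.resize(im,None,fx=5,fy=5,interpolation=cv2.INTER_CUBIC))
E
```

```text
(np.float64(1.0074872289590568), np.float64(0.09911270390657731))
lever turn z -0.202 shift [ 0.0012 -0.019  -0.    ] from [0.4407 0.0576 0.0783] yaw 1.047 q6 -1.17 tilt [ 0.004 -0.   ] F [-4.1  1.   8.7] gap 0.021 t 42.2
```

View pics/t3.png

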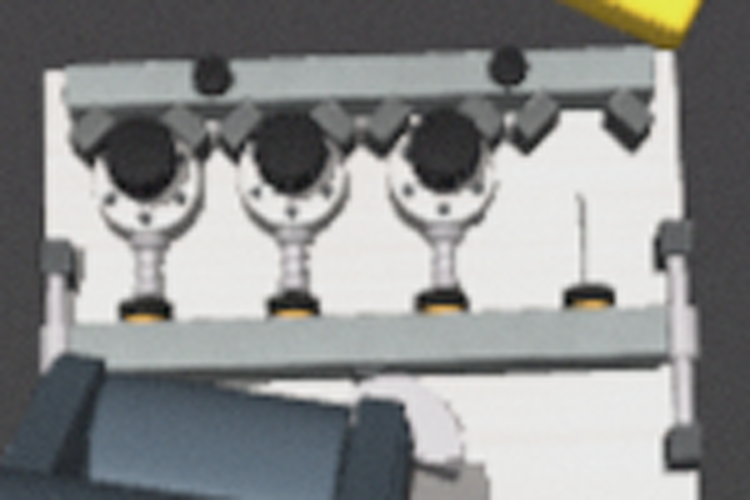

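At 1.0 rad the top crop shows all three spigots just about touching their pads ((145,305), (293,300), (443,298)), while pad 1 (588,295) is free. I go to 1.2 rad, release and look close up.

Emit:
jog_arm(rows="0 0 -0.1 -0.0005 -0.01 0 0.1;0 0 -0.1 -0.0005 -0.01 0 0.1;0 0 0 0 0 0 0.1;0 0 0 0 0 0 0.1;0 0 0 0 0 0 0.4;0 0 0 0 0 0 0.4;0 0 0 0 0 -0.04 0.4;0 0 0 0 0 -0.04 0.4;0 0 0 0 0 -0.04 0.4")

```text
clock: 43.2
tool_pos: [0.4324, 0.0392, 0.1983]
tcp_rot: [0.161, 0.987, 0.0, 0.002]
contact_force: [0.6, 0.3, -0.9]
finger_gap: 0.0343
grasp_force: 0.0
```

Emit:
jog_arm(rows="0 0 0.12 0 0 0 0.4;0 0 0.12 0 0 0 0.4;0 0 0.12 0 0 0 0.4;0 0 0.12 0 0 0 0.4;0 0 0.12 0 0 0 0.4;0 0 0.12 0 0 0 0.4;0 0 0.12 0 0 0 0.4;0 0 0.12 0 0 0 0.4;0 0 0.12 0 0 0 0.4;0 0 0.12 0 0 0 0.4;0 0 0 0 0 0 0.4")

```text
clock: 44.3
tool_pos: [0.4325, 0.0392, 0.1972]
tcp_rot: [0.69, 0.724, 0.002, 0.002]
contact_force: [0.9, 0.1, 0.0]
finger_gap: 0.0343
grasp_force: 0.0
```

```bash
python3 - <<'E'
from h import *
print(th()); to(.585,-.05,.19,.049)
E
```

```text
(np.float64(1.2104547812690605), np.float64(0.09922325963124998))
 turn z -0.002 shift [-0.0966  0.1479  0.0079] from [0.4325 0.0392 0.1972] yaw 0.047 q6 -0.22 tilt [ 0.005 -0.   ] F [0.9 0.1 0. ] gap 0.034 t 44.3
```

Emit:
jog_arm(rows="0 0 0 -0.024 0.037 0.002 0.4;0 0 0 -0.024 0.037 0.002 0.4;0 0 0 -0.024 0.037 0.002 0.4;0 0 0 -0.024 0.037 0.002 0.4;0 0 0 0 0 0 0.4;0 0 0 0 0 0 0.4;0 0 0 0 0 0 0.4")

```text
clock: 45.0
tool_pos: [0.5829, -0.0489, 0.1889]
tcp_rot: [0.689, 0.724, 0.001, 0.0]
contact_force: [-1.1, -0.5, -0.3]
finger_gap: 0.0343
grasp_force: 0.0
```

```bash
python3 - <<'E'
from h import *
c=cap('wrist'); print(pose()[0].round(4)); P=cloud(c); 
for o in regs(P): 
  if abs(o[0][0]-.645)<.02: print(o)
im=c['color'][0:300,220:520]
save('w10.png',cv2.resize(im,(600,600),interpolation=cv2.INTER_CUBIC))
E
```

```text
[ 0.5828 -0.0487  0.1891]
(array([0.6415, 0.1007]), 13.2, np.float64(0.0884), -2.949, 771, array([0.641 , 0.0973]), 911)
(array([0.6455, 0.0445]), 16.6, np.float64(0.0889), 1.674, 1076, array([0.6445, 0.0449]), 2381)
(array([ 0.6479, -0.0222]), 16.4, np.float64(0.0888), 0.725, 741, array([ 0.647 , -0.0213]), 1940)
```

View pics/w10.png

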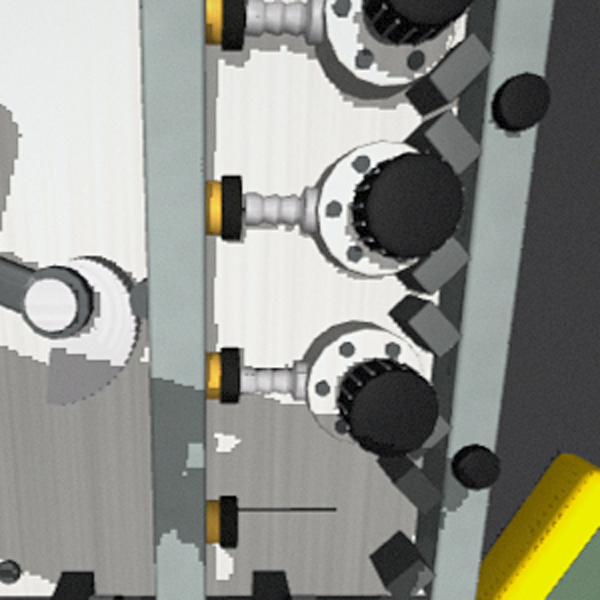

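The spigots now reach the pads (faces at crop x≈242, 238, mouths just there) with little or no compression against free pad 1 (gold 207–219). I'll quantify that from the edges.

```bash
cat >> h.py <<'E'
def gold(c):
    """per pad: fixture-x (mm from lever axis) of gold start, gold/black edge, black/spigot edge, by ray on z=.030"""
    e=np.array([np.cos(.049),np.sin(.049)]); ey=np.array([-e[1],e[0]]); O=A+.055*e
    hsv=cv2.cvtColor(c['color'],cv2.COLOR_RGB2HSV); m=cv2.inRange(hsv,(12,110,60),(28,255,255))
    P=cloud(c); m[~((abs(P[...,0]-.585)<.03)&(abs(P[...,1])<.15))]=0
    n,l,st,ce=cv2.connectedComponentsWithStats(m)
    for i in range(1,n):
        if st[i,4]<40: continue
        vs=range(int(ce[i][1])-3,int(ce[i][1])+4); g=[];
        prof=cv2.cvtColor(c['color'],cv2.COLOR_RGB2GRAY).astype(float)[vs.start:vs.stop].mean(0)
        sat=hsv[vs.start:vs.stop,:,1].astype(float).mean(0)
        u0=st[i,0]; u1=st[i,0]+st[i,2]
        # black region after u1: rises through 90
        def cross(a,lo,hi,t,up):
            for u in range(lo,hi):
                if (a[u]<t)!=(a[u+1]<t) and ((a[u+1]>t)==up): return u+(t-a[u])/(a[u+1]-a[u])
            return np.nan
        s=cross(sat,u0-5,u1,90,True); b=cross(prof,u1-4,u1+12,60,False); f=cross(prof,int(b if b==b else u1)+2,u1+25,75,True)
        fx=[1000*((ray(c,u,ce[i][1],.030)[:2]-O)@e) for u in (s,b,f)]; y=1000*((ray(c,(u0+u1)/2,ce[i][1],.030)[:2]-O)@ey)
        print('pad y %.0f'%y,'gold0 %.2f goldend %.2f face %.2f'%tuple(fx),'gold %.2f tot %.2f'%(fx[1]-fx[0],fx[2]-fx[0]),'px',np.round([s,b,f,ce[i][1]],1), prof[int(f)-2:int(f)+10].round().astype(int) if f==f else '')
E
python3 - <<'E'
from h import *
gold(load('wrist'))
E
```

```text
pad y 94 gold0 -0.21 goldend 6.07 face 14.25 gold 6.28 tot 14.47 px [322.4 331.1 342.5  10.2] [ 33  29  14 142 186 188 187 187 179 180 180 169]
pad y 31 gold0 -0.09 goldend 6.26 face 14.05 gold 6.35 tot 14.14 px [322.5 330.7 340.7 103.5] [ 36  36  27  94  91 182 218 214 210 208 206 201]
pad y -34 gold0 0.01 goldend 6.63 face 14.09 gold 6.61 tot 14.08 px [322.5 330.5 339.4 187.1] [ 39  35  24 140 190 189 178 183 177 168 156 142]
pad y -99 gold0 0.06 goldend 6.28 face 14.21 gold 6.22 tot 14.16 px [322.5 329.5 338.4 260.2] [ 24  18  36 131 157 156 155 157 154 151 149 151]
```

No compression yet at 1.21 rad (gold lengths all 6.2–6.6 mm). The mouths are about touching, so 1.58 rad gives at most 3.3 mm. Return to the knob.

Emit:
jog_arm(rows="0 0 0 0.024 -0.037 -0.002 0.5;0 0 0 0.024 -0.037 -0.002 0.5;0 0 0 0.024 -0.037 -0.002 0.5;0 0 0 0.024 -0.037 -0.002 0.5;0 0 -0.12 0 0 0 0.5;0 0 -0.12 0 0 0 0.5;0 0 -0.12 0 0 0 0.5;0 0 -0.12 0 0 0 0.5;0 0 -0.12 0 0 0 0.5;0 0 -0.12 0 0 0 0.5;0 0 -0.12 0 0 0 0.5;0 0 -0.12 0 0 0 0.5")

```text
clock: 46.25
tool_pos: [0.4304, 0.0399, 0.1972]
tcp_rot: [0.275, 0.962, 0.0, 0.001]
contact_force: [0.3, -0.2, -0.2]
finger_gap: 0.0426
grasp_force: 0.0
```

Emit:
jog_arm(rows="0 0 -0.12 0 0 0 0.5;0 0 -0.12 0 0 0 0.5;0 0 0 0 0 0 0.5;0 0 0 0 0 0 0.5")

```text
clock: 46.65
tool_pos: [0.4309, 0.0396, 0.1971]
tcp_rot: [0.161, 0.987, 0.0, 0.001]
contact_force: [-0.4, 0.3, -0.9]
finger_gap: 0.0424
grasp_force: 0.0
```

```bash
python3 - <<'E'
from h import *
print(th()); to(.4324,.0392,.078,1.25)
E
```

```text
(np.float64(1.2112702537832962), np.float64(0.10089163278115931))
 turn z -0.004 shift [-1.200e-03 -1.000e-04  1.191e-01] from [0.4309 0.0396 0.1971] yaw 1.246 q6 -1.41 tilt [0.003 0.   ] F [-0.4  0.3 -0.9] gap 0.042 t 46.6
```

Emit:
jog_arm(rows="0 0 0 -0.001 0 0.04 0.5;0 0 0 0 0 0.04 0.5;0 0 0 0 0 0.038 0.5;0 0 0 0 0 0 0.5;0 0 0 0 0 0 0.1;0 0 0 0 0 0 0.1;0 0 0 0 0 0 0.1;0 0 0 0 0 0 0.1;0 0 0 0 0 0 0.1")

```text
clock: 47.55
tool_pos: [0.4335, 0.0388, 0.08]
tcp_rot: [0.161, 0.987, 0.0, 0.002]
contact_force: [-0.2, -0.3, 0.7]
finger_gap: 0.0209
grasp_force: 26.1
```

Emit:
jog_arm(rows="0 0 -0.09 -0.0005 -0.009 0 0.1;0 0 -0.09 -0.0005 -0.009 0 0.1;0 0 -0.09 -0.0005 -0.009 0 0.1;0 0 0 0 0 0 0.1;0 0 0 0 0 0 0.1;0 0 0 0 0 0 0.1")

```text
clock: 48.15
tool_pos: [0.4284, 0.0121, 0.0799]
tcp_rot: [0.027, 1.0, -0.0, 0.002]
contact_force: [-2.7, -1.6, 6.9]
finger_gap: 0.0214
grasp_force: 27.0
```

```bash
python3 - <<'E'
from h import *
print(th()); lev(1.58)
E
```

```text
(np.float64(1.487843801818132), np.float64(0.09863602885559114))
lever turn z -0.112 shift [ 0.0003 -0.0091  0.    ] from [0.4284 0.0121 0.0799] yaw 1.517 q6 -1.75 tilt [ 0.004 -0.001] F [-2.7 -1.6  6.9] gap 0.021 t 48.1
```

Emit:
jog_arm(rows="0 0 -0.09 -0.0005 -0.009 0 0.1;0 0 0 0 0 0 0.1;0 0 0 0 0 0 0.1;0 0 0 0 0 0 0.1")

```text
clock: 48.55
tool_pos: [0.4284, 0.0032, 0.0799]
tcp_rot: [-0.018, 1.0, -0.001, 0.002]
contact_force: [-2.6, -1.2, 7.2]
finger_gap: 0.0214
grasp_force: 27.0
```

```bash
python3 - <<'E'
from h import *
print(th())
E
```

```text
(np.float64(1.5784833196637649), np.float64(0.09873870681282995))
```

Emit:
jog_arm(rows="0 0 0 0 0 0 0.4;0 0 0 0 0 0 0.4;0 0 0 0 0 0 0.4;0 0 0 0 0 -0.04 0.4;0 0 0 0 0 -0.04 0.4;0 0 0 0 0 -0.04 0.4;0 0 0.13 0 0 0 0.4;0 0 0.13 0 0 0 0.4;0 0 0.13 0 0 0 0.4;0 0 0.13 0 0 0 0.4;0 0 0.13 0 0 0 0.4;0 0 0.13 0 0 0 0.4")

```text
clock: 49.75
tool_pos: [0.4278, 0.0034, 0.1987]
tcp_rot: [0.366, 0.931, 0.001, 0.001]
contact_force: [0.5, 1.3, 0.7]
finger_gap: 0.0343
grasp_force: 0.0
```

Emit:
jog_arm(rows="0 0 0.13 0 0 0 0.4;0 0 0.13 0 0 0 0.4;0 0 0.13 0 0 0 0.4;0 0 0.13 0 0 0 0.4;0 0 0.13 0 0 0 0.4;0 0 0.13 0 0 0 0.4;0 0 0 0 0 0 0.4")

```text
clock: 50.45
tool_pos: [0.4278, 0.0034, 0.1987]
tcp_rot: [0.69, 0.724, 0.001, 0.001]
contact_force: [-0.3, 0.3, -0.1]
finger_gap: 0.034
grasp_force: 0.0
```

```bash
python3 - <<'E'
from h import *
to(.583,-.049,.189,.049)
E
```

```text
turn z -0.001 shift [-0.06    0.1525  0.0101] from [0.4278 0.0034 0.1987] yaw 0.048 q6 -0.30 tilt [0.002 0.   ] F [-0.3  0.3 -0.1] gap 0.034 t 50.5
```

Emit:
jog_arm(rows="0 0 0 -0.015 0.038 0.002 0.4;0 0 0 -0.015 0.038 0.002 0.4;0 0 0 -0.015 0.038 0.003 0.4;0 0 0 -0.015 0.038 0.003 0.4;0 0 0 0 0 0 0.4;0 0 0 0 0 0 0.4;0 0 0 0 0 0 0.4")

```text
clock: 51.15
tool_pos: [0.5809, -0.0486, 0.1887]
tcp_rot: [0.689, 0.724, 0.0, -0.0]
contact_force: [-0.1, 1.3, -0.4]
finger_gap: 0.0337
grasp_force: 0.0
```

```bash
python3 - <<'E'
from h import *
c=cap('wrist'); print(pose()[0].round(4)); gold(c); P=cloud(c); O=A+.055*np.array([np.cos(.049),np.sin(.049)])
for o in regs(P): 
  if abs(o[0][0]-.645)<.02: d=o[0]-O; print(o,'fx %.4f fy %.4f'%(d@[np.cos(.049),np.sin(.049)],d@[-np.sin(.049),np.cos(.049)]),spig(P,c,o[2]-.06,o[0]))
im=c['color'][0:300,220:520]
save('w11.png',cv2.resize(im,(600,600),interpolation=cv2.INTER_CUBIC))
E
```

```text
[ 0.5809 -0.0486  0.189 ]
pad y 94 gold0 3.43 goldend 7.35 face 14.93 gold 3.93 tot 11.50 px [330.4 335.8 346.4  10.5] [ 33  29  26 161 195 193 192 189 188 186 177 163]
pad y 32 gold0 3.42 goldend 8.87 face 16.21 gold 5.46 tot 12.79 px [329.7 336.7 346.2 103.8] [ 37  31  44 184 219 211 208 206 203 196 181 179]
pad y -34 gold0 3.67 goldend 8.06 face 15.34 gold 4.39 tot 11.67 px [329.4 334.7 343.4 188. ] [ 39  36  25 138 192 196 193 190 186 171 152 166]
pad y -100 gold0 3.65 goldend 9.81 face 17.58 gold 6.16 tot 13.93 px [328.9 335.8 344.5 261.1] [ 23  19  11 132 159 153 150 150 150 151 152 155]
(array([0.6413, 0.1013]), 13.5, np.float64(0.0885), -2.865, 780, array([0.6412, 0.0975]), 941) fx 0.0637 fy 0.0868 (np.float64(3.037623694268551), np.float64(3.0035051464502143), np.int64(424), np.int64(870))
(array([0.6462, 0.045 ]), 16.6, np.float64(0.0889), 1.973, 1022, array([0.6452, 0.045 ]), 2411) fx 0.0658 fy 0.0303 (np.float64(3.1188092316420475), np.float64(3.1749309013609737), np.int64(316), np.int64(1243))
(array([ 0.6483, -0.0222]), 16.3, np.float64(0.0888), 0.745, 715, array([ 0.6475, -0.0213]), 1951) fx 0.0646 fy -0.0369 (np.float64(3.1047828772412247), np.float64(3.167457165326553), np.int64(259), np.int64(843))
```

View pics/w11.png

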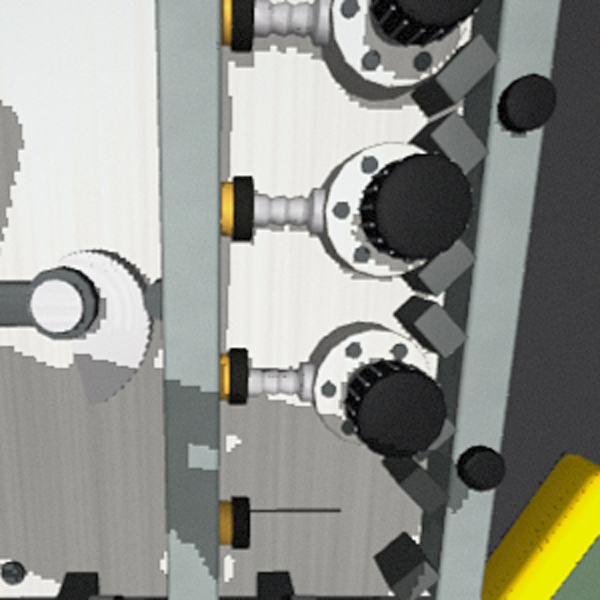

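At 1.58 rad, relative to free pad 1, compression is about 2.6 mm (pad 4), 1.1 mm (pad 3) and 2.3 mm (pad 2). Adding 0.11 rad (about 1 mm) centres all three in the window.

Emit:
jog_arm(rows="0 0 0 0.015 -0.038 -0.002 0.5;0 0 0 0.015 -0.038 -0.002 0.5;0 0 0 0.015 -0.038 -0.003 0.5;0 0 0 0.015 -0.038 -0.003 0.5;0 0 -0.13 0 0 0 0.5;0 0 -0.13 0 0 0 0.5;0 0 -0.13 0 0 0 0.5;0 0 -0.13 0 0 0 0.5;0 0 -0.13 0 0 0 0.5;0 0 -0.13 0 0 0 0.5;0 0 -0.13 0 0 0 0.5;0 0 -0.13 0 0 0 0.5")

```text
clock: 52.4
tool_pos: [0.4265, 0.0039, 0.1992]
tcp_rot: [0.236, 0.972, 0.0, 0.001]
contact_force: [-0.5, 0.1, 0.5]
finger_gap: 0.0429
grasp_force: 0.0
```

Emit:
jog_arm(rows="0 0 -0.13 0 0 0 0.5;0 0 -0.13 0 0 0 0.5;0 0 -0.13 0 0 0 0.5;0 0 -0.13 0 0 0 0.5;0 0 0 0 0 0 0.5;0 0 0 0 0 0 0.5")

```text
clock: 53.0
tool_pos: [0.4271, 0.0037, 0.1991]
tcp_rot: [-0.018, 1.0, 0.0, 0.001]
contact_force: [0.5, 0.2, 0.4]
finger_gap: 0.0426
grasp_force: 0.0
```

```bash
python3 - <<'E'
from h import *
print(th()); to(.4284,.0032,.08,1.617)
E
```

```text
(np.float64(1.5731290202072326), np.float64(0.10004667708634682))
 turn z -0.011 shift [-0.001  -0.0005  0.1191] from [0.4271 0.0037 0.1991] yaw 1.606 q6 -1.86 tilt [0.003 0.   ] F [0.5 0.2 0.4] gap 0.043 t 53.0
```

Emit:
jog_arm(rows="0 0 -0.01 -0.001 0 0.04 0.5;0 0 0 0 0 0.04 0.5;0 0 0 0 0 0.038 0.5;0 0 0 0 0 0 0.5;0 0 0 0 0 0 0.1;0 0 0 0 0 0 0.1;0 0 0 0 0 0 0.1;0 0 0 0 0 0 0.1")

```text
clock: 53.8
tool_pos: [0.4297, 0.0033, 0.082]
tcp_rot: [-0.024, 1.0, -0.0, 0.003]
contact_force: [0.8, -0.1, -4.2]
finger_gap: 0.021
grasp_force: 25.8
```

```bash
python3 - <<'E'
from h import *
print(th())
E
```

```text
(np.float64(1.5785986437889656), np.float64(0.09741629579291493))
```

Emit:
jog_arm(rows="0 0 -0.06 -0.0003 -0.006 0 0.1;0 0 -0.05 -0.0002 -0.005 0 0.1;0 0 0 0 0 0 0.1;0 0 0 0 0 0 0.1;0 0 0 0 0 0 0.1")

```text
clock: 54.3
tool_pos: [0.4308, -0.0077, 0.0819]
tcp_rot: [-0.078, 0.997, -0.001, 0.002]
contact_force: [-1.8, -0.3, 7.9]
finger_gap: 0.021
grasp_force: 26.9
```

```bash
python3 - <<'E'
from h import *
print(th()); lev(1.69)
E
```

```text
(np.float64(1.6915181025690387), np.float64(0.09758761747213018))
lever turn z -0.011 shift [ 0.0009  0.0001 -0.    ] from [ 0.4308 -0.0077  0.0819] yaw 1.728 q6 -2.01 tilt [ 0.004 -0.001] F [-1.8 -0.3  7.9] gap 0.021 t 54.3
```

Emit:
jog_arm(rows="0 0 0 0 0 0 0.4;0 0 0 0 0 0 0.4;0 0 0 0 0 0 0.4;0 0 0 0 0 -0.04 0.4;0 0 0 0 0 -0.04 0.4;0 0 0 0 0 -0.04 0.4;0 0 0.14 0 0 0 0.4;0 0 0.14 0 0 0 0.4;0 0 0.14 0 0 0 0.4;0 0 0.14 0 0 0 0.4;0 0 0.14 0 0 0 0.4;0 0 0.14 0 0 0 0.4")

```text
clock: 55.5
tool_pos: [0.4301, -0.0075, 0.2007]
tcp_rot: [0.338, 0.941, 0.0, 0.001]
contact_force: [0.2, -0.4, 0.2]
finger_gap: 0.034
grasp_force: 0.0
```

Emit:
jog_arm(rows="0 0 0.14 0 0 0 0.4;0 0 0.14 0 0 0 0.4;0 0 0.14 0 0 0 0.4;0 0 0.14 0 0 0 0.4;0 0 0.14 0 0 0 0.4;0 0 0.14 0 0 0 0.4;0 0 0 -0.012 0.038 0.002 0.4;0 0 0 -0.012 0.038 0.002 0.4;0 0 0 -0.012 0.038 0.003 0.4;0 0 0 -0.012 0.038 0.003 0.4;0 0 0 0 0 0 0.4;0 0 0 0 0 0 0.4")

```text
clock: 56.7
tool_pos: [0.5842, -0.0483, 0.1903]
tcp_rot: [0.69, 0.724, 0.001, 0.0]
contact_force: [0.1, 0.3, 0.3]
finger_gap: 0.0344
grasp_force: 0.0
```

```bash
python3 - <<'E'
from h import *
to(.583,-.049,.189,.049)
c=cap('wrist'); gold(c); P=cloud(c); O=A+.055*np.array([np.cos(.049),np.sin(.049)])
for o in regs(P): 
  if abs(o[0][0]-.645)<.02: d=o[0]-O; print(o[:3],'fx %.4f fy %.4f'%(d@[np.cos(.049),np.sin(.049)],d@[-np.sin(.049),np.cos(.049)]),spig(P,c,o[2]-.06,o[0]))
E
```

```text
turn z -0.001 shift [-0.0007 -0.0012  0.0013] from [ 0.5842 -0.0483  0.1903] yaw 0.048 q6 -0.32 tilt [0.001 0.001] F [0.1 0.3 0.3] gap 0.034 t 56.7
pad y 95 gold0 4.23 goldend 8.26 face 15.88 gold 4.03 tot 11.65 px [326.4 332.  342.6  10.5] [ 35  33  40 101 180 202 197 195 192 189 181 167]
pad y 32 gold0 4.39 goldend 8.74 face 16.08 gold 4.34 tot 11.69 px [326.4 332.  341.4 104. ] [ 35  35  29 134 200 213 208 206 203 200 189 174]
pad y -34 gold0 4.58 goldend 8.23 face 15.48 gold 3.65 tot 10.90 px [326.4 330.8 339.5 187.8] [ 38  37  25 134 176 183 182 178 177 165 137 149]
pad y -99 gold0 4.65 goldend 10.84 face 18.46 gold 6.20 tot 13.81 px [326.3 333.2 341.7 260.3] [ 21  19  16  97 144 153 152 151 152 151 153 155]
(array([0.6425, 0.102 ]), 13.1, np.float64(0.0885)) fx 0.0649 fy 0.0874 (np.float64(3.048380628528093), np.float64(3.012829780025178), np.int64(419), np.int64(847))
(array([0.6461, 0.045 ]), 16.4, np.float64(0.0889)) fx 0.0657 fy 0.0303 (np.float64(3.1227170018263415), np.float64(3.177934644707299), np.int64(323), np.int64(1214))
(array([ 0.6484, -0.022 ]), 16.5, np.float64(0.0888)) fx 0.0647 fy -0.0367 (np.float64(3.118101975654831), np.float64(3.172163896251927), np.int64(254), np.int64(823))
```

Compression now: about 2.4 mm (pad 4), 2.1 (pad 3), 2.9 (pad 2), with the free pad unchanged, so all are in the window. Next is the guard.

Emit:
jog_arm(rows="0 0 0 -0.044 -0.01 -0.02 0.4;0 0 0 -0.044 -0.01 -0.01 0.4;0 0 0 -0.044 -0.01 0 0.4;0 0 0 -0.044 -0.01 0 0.4;0 0 0 -0.044 -0.01 0 0.4;0 0 0 -0.044 -0.01 0 0.4;0 0 0 -0.045 -0.009 0 0.4;0 0 0 0 0 0 0.4;0 0 0 0 0 0 0.4")

```text
clock: 57.65
tool_pos: [0.5285, -0.36, 0.2208]
tcp_rot: [0.691, 0.723, 0.001, -0.0]
contact_force: [0.5, 0.1, -0.9]
finger_gap: 0.0344
grasp_force: 0.0
```

```bash
python3 - <<'E'
from h import *
c=cap('wrist'); P=cloud(c); save('w12.png',c['color']); z=P[...,2]; near=(abs(P[...,0]-.46)<.08)&(abs(P[...,1]+.31)<.11)
q=P[near&(z>.094)&(z<.106)]; print('tab',len(q),q.mean(0),cv2.minAreaRect((q[:,:2]*1000).astype(np.float32)))
q=P[near&(z>.072)&(z<.080)]; print('plate',len(q),q.mean(0),cv2.minAreaRect((q[:,:2]*1000).astype(np.float32)))
q=P[near&(z>.040)&(z<.050)]; print('box',len(q),cv2.minAreaRect((q[:,:2]*1000).astype(np.float32)))
q=P[near&(z>.055)&(z<.0715)]; print('rails',len(q),cv2.minAreaRect((q[:,:2]*1000).astype(np.float32)))
to(.4565,-.31,.2,1.6)
E
```

```text
tab 747 [ 0.45746661 -0.31144551  0.10017836] ((456.9542541503906, -311.8938903808594), (35.736820220947266, 10.209376335144043), 3.4253859519958496)
plate 7191 [ 0.45634933 -0.29219067  0.07559729] ((458.0335693359375, -333.66973876953125), (78.48371887207031, 157.98468017578125), 3.893397808074951)
box 13022 ((457.828369140625, -333.51702880859375), (110.29710388183594, 169.2439727783203), 3.631040334701538)
rails 2501 ((457.9921875, -333.8144836425781), (77.36421203613281, 159.7192840576172), 3.680356979370117)
 turn z -1.553 shift [0.071  0.0509 0.0208] from [ 0.529  -0.3588  0.2208] yaw 0.047 q6 -0.82 tilt [0.001 0.002] F [ 0.2 -0.1 -0.2] gap 0.034 t 57.7
```

View pics/w12.png

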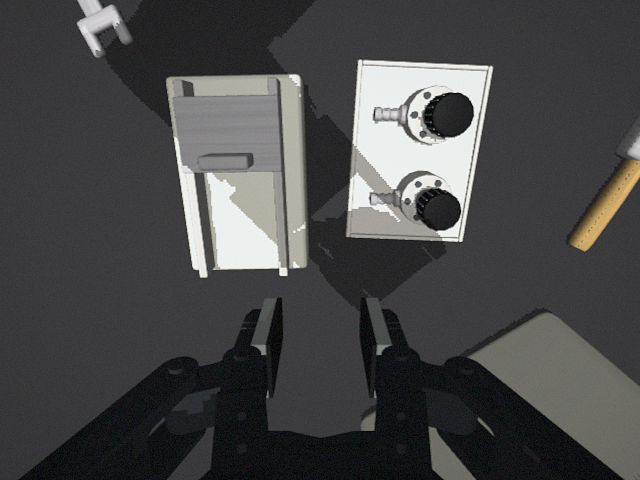

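Wrist view: both finished parts upright in the tray (caps (447,113), (438,208)). Guard tab at (225,160), shut toward the top of the image. Tab (0.457,−0.312), box yaw 0.063.

Emit:
jog_arm(rows="0 0 0.142 0 0 0 0.4;0 0 0.142 0 0 0 0.4;0 0 0.142 0 0 0 0.4;0 0 0.142 0 0 0 0.4;0 0 0.142 0 0 0 0.4;0 0 0.141 0 0 0 0.4;0 0 0.141 0 0 0 0.4;0 0 0.141 0 0 0 0.4;0 0 0.141 0 0 0 0.4;0 0 0.141 0 0 0 0.4;0 0 0.141 0 0 0 0.4;0 0 0 0 0 0 0.4")

```text
clock: 58.9
tool_pos: [0.5302, -0.3575, 0.2212]
tcp_rot: [0.999, 0.033, 0.001, -0.001]
contact_force: [-0.1, -0.3, -0.6]
finger_gap: 0.0343
grasp_force: 0.0
```

Emit:
jog_arm(rows="0 0 0 -0.035 -0.026 0.02 0.4;0 0 0 -0.034 -0.025 0.02 0.4;0 0 0 0 0 0.04 0.4;0 0 0 0 0 0 0.4;0 0 0 0 0 0 0.4")

```text
clock: 59.4
tool_pos: [0.459, -0.3133, 0.1413]
tcp_rot: [0.999, 0.033, 0.001, -0.0]
contact_force: [0.0, -0.2, 0.9]
finger_gap: 0.034
grasp_force: 0.0
```

```bash
python3 - <<'E'
from h import *
to(.457,-.3117,.082,-1.508)
E
```

```text
turn z 0.003 shift [-0.002  -0.0017  0.0593] from [ 0.459  -0.3133  0.1413] yaw -1.505 q6 0.70 tilt [0.003 0.   ] F [ 0.  -0.2  0.9] gap 0.034 t 59.4
```

Emit:
jog_arm(rows="0 0 0 -0.002 -0.002 0.03 0.4;0 0 0 0 0 0.028 0.4;0 0 0 0 0 0 0.4;0 0 0 0 0 0 0;0 0 0 0 0 0 0;0 0 0 0 0 0 0;0 0 0 0 0 0 0;0 0 0 0 0 0 0", squeeze=30)

```text
clock: 60.2
tool_pos: [0.458, -0.313, 0.0849]
tcp_rot: [0.999, 0.031, 0.003, 0.002]
contact_force: [2.4, 0.4, 6.4]
finger_gap: 0.0092
grasp_force: 34.9
```

Emit:
jog_arm(rows="0 0 0 0 0.012 0 0;0 0 0 0 0.012 0 0;0 0 0 0 0.012 0 0;0 0 0 0 0.012 0 0;0 0 0 0 0.012 0 0;0 0 0 0 0 0 0;0 0 0 0 0 0 0")

```text
clock: 60.9
tool_pos: [0.4617, -0.3714, 0.0848]
tcp_rot: [1.0, 0.031, 0.003, 0.0]
contact_force: [3.7, 4.2, 6.9]
finger_gap: 0.0088
grasp_force: 35.1
```

Emit:
jog_arm(rows="0 0 0 0 0.001 0 0;0 0 0 0 0 0 0.3;0 0 0 0 0 0 0.3;0 0 0 0 0 0 0.3;0 0 0 0 0 -0.04 0.3;0 0 0 0 0 -0.04 0.3;0 0 0 -0.03 -0.03 -0.02 0.3;0 0 0 -0.03 -0.03 0 0.3;0 0 0 -0.03 -0.02 0 0;0 0 0 0 0 0 0;0 0 0 0 0 0 0")

```text
clock: 62.0
tool_pos: [0.3647, -0.2986, 0.1829]
tcp_rot: [1.0, 0.031, 0.002, 0.0]
contact_force: [0.7, -0.5, -0.6]
finger_gap: 0.0
grasp_force: 0.0
```

```bash
python3 - <<'E'
from h import *
c=cap('wrist'); P=cloud(c); z=P[...,2]; near=(abs(P[...,0]-.46)<.045)&(abs(P[...,1]+.32)<.1)
q=P[near&(z>.096)&(z<.106)]; print('tab',len(q),cv2.minAreaRect((q[:,:2]*1000).astype(np.float32)))
m=near&(abs(P[...,0]-.457)<.025)&(z>.058)&(z<.0715)&(P[...,1]>-.325)
q=P[m]; print('button',len(q),q.mean(0),cv2.minEnclosingCircle((q[:,:2]*1000).astype(np.float32)))
to(.456,-.2937,.09,-1.508)
save('w13.png',cv2.resize(c['color'],(640,480)))
E
```

```text
tab 1208 ((460.8858642578125, -371.3340148925781), (35.663116455078125, 10.866011619567871), 3.859557867050171)
button 1591 [ 0.45567324 -0.29356307  0.06583016] ((455.4775695800781, -292.7835693359375), 21.02918243408203)
 turn z -0.001 shift [ 0.0902 -0.0004  0.0933] from [ 0.3656 -0.2996  0.183 ] yaw -1.509 q6 0.58 tilt [ 0.004 -0.002] F [ 0.5 -0.4  0.3] gap -0.000 t 62.0
```

View pics/w13.png

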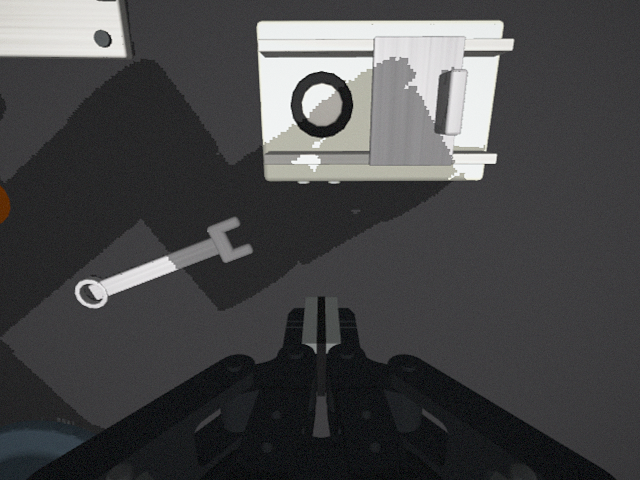

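Guard is fully open (tab moved 59.6 mm) and the white button at (321,105) sits in a black ring. I check the ring's height before pressing.

```bash
python3 - <<'E'
from h import *
c=load('wrist');P=cloud(c); r=np.hypot(P[...,0]-.4557,P[...,1]+.2936)
for a,b in((0,.008),(.008,.012),(.0155,.019),(.019,.022),(.024,.028)): q=P[(r>=a)&(r<b)]; print(a,b,np.percentile(q[:,2],[5,50,95]).round(4))
E
```

```text
0 0.008 [0.0665 0.3259 0.3259]
0.008 0.012 [0.066  0.0671 0.0683]
0.0155 0.019 [0.056  0.0572 0.0583]
0.019 0.022 [0.0553 0.0568 0.0582]
0.024 0.028 [0.044  0.0452 0.0464]
```

Emit:
jog_arm(rows="0 0 0 0.03 0 0.02 0;0 0 0 0.03 0 0.02 0;0 0 0 0.03 0 0.02 0;0 0 0 0 0 0.025 0;0 0 0 0 0 0 0;0 0 0 0 0 0 0")

```text
clock: 62.65
tool_pos: [0.4554, -0.2931, 0.0973]
tcp_rot: [1.0, 0.031, 0.001, -0.0]
contact_force: [-0.9, 0.5, -0.0]
finger_gap: -0.0003
grasp_force: 0.0
```

```bash
python3 - <<'E'
from h import *
to(.4557,-.2936,.06,-1.508)
E
```

```text
turn z 0.000 shift [0.0002 0.0006 0.0373] from [ 0.4554 -0.2931  0.0973] yaw -1.508 q6 0.73 tilt [0.002 0.001] F [-0.9  0.5 -0. ] gap -0.000 t 62.6
```

Emit:
jog_arm(rows="0 0 0 0 0 0.015 0;0 0 0 0 0 0.013 0;0 0 0 0 0 0.004 0;0 0 0 0 0 0.003 0;0 0 0 0 0 0.002 0;0 0 0 0 0 0 0;0 0 0 0 0 0 0")

```text
clock: 63.35
tool_pos: [0.4549, -0.293, 0.0614]
tcp_rot: [1.0, 0.032, 0.001, 0.0]
contact_force: [-3.6, -0.5, 4.4]
finger_gap: -0.0001
grasp_force: 2.3
```

Emit:
jog_arm(rows="0 0 0 0 0 0.002 0;0 0 0 0 0 0 0;0 0 0 0 0 0 0;0 0 0 0 0 0 0")

```text
clock: 63.75
tool_pos: [0.455, -0.2931, 0.0609]
tcp_rot: [0.999, 0.032, 0.001, 0.001]
contact_force: [-5.7, 0.8, 17.2]
finger_gap: 0.0002
grasp_force: 8.1
```

Emit:
jog_arm(rows="0 0 0 0 0 -0.03 0;0 0 0 0 0 -0.04 0.4;0 0 0 0.002 0.04 -0.01 0.4;0 0 0 0.002 0.038 0 0.4;0 0 0 0 0 0 0.4;0 0 0 0 0 0 0.4")

```text
clock: 64.35
tool_pos: [0.4639, -0.3707, 0.1386]
tcp_rot: [1.0, 0.031, 0.002, -0.0]
contact_force: [-0.6, 0.8, -0.5]
finger_gap: 0.0342
grasp_force: 0.0
```

```bash
python3 - <<'E'
from h import *
to(.4609,-.3713,.083,-1.508)
E
```

```text
turn z -0.002 shift [-0.0033  0.0004  0.0556] from [ 0.4639 -0.3707  0.1386] yaw -1.510 q6 0.64 tilt [0.003 0.001] F [-0.6  0.8 -0.5] gap 0.034 t 64.3
```

Button bottomed at 0.061 (17 N, hard stop). Now shut the guard.

Emit:
jog_arm(rows="0 0 0 -0.003 0 0.03 0.4;0 0 0 0 0 0.0255 0.4;0 0 0 0 0 0 0.4;0 0 0 0 0 0 0;0 0 0 0 0 0 0;0 0 0 0 0 0 0;0 0 0 0 0 0 0")

```text
clock: 65.05
tool_pos: [0.4616, -0.3705, 0.0842]
tcp_rot: [1.0, 0.031, 0.002, 0.0]
contact_force: [1.5, 1.3, 0.2]
finger_gap: 0.0089
grasp_force: 34.9
```

Emit:
jog_arm(rows="0 0 0 0 -0.012 0 0;0 0 0 0 -0.012 0 0;0 0 0 0 -0.012 0 0;0 0 0 0 -0.012 0 0;0 0 0 0 -0.011 0 0;0 0 0 0 0 0 0;0 0 0 0 0 0 0")

```text
clock: 65.75
tool_pos: [0.4577, -0.3114, 0.0841]
tcp_rot: [0.999, 0.032, 0.002, 0.001]
contact_force: [-0.0, -1.5, 7.2]
finger_gap: 0.0091
grasp_force: 35.9
```

```bash
python3 - <<'E'
from h import *
to(.457,-.3117,.083,-1.508)
E
```

```text
turn z 0.001 shift [-0.0008  0.0003  0.0011] from [ 0.4577 -0.3114  0.0841] yaw -1.507 q6 0.71 tilt [ 0.004 -0.001] F [-0.  -1.5  7.2] gap 0.009 t 65.8
```

Emit:
jog_arm(rows="0 0 0 0 0 0 0.4;0 0 0 0 0 0 0.4;0 0 0 0 0 0 0.4;0 0 0 0 0 -0.04 0.4;0 0 0 0 0 -0.04 0.4;0 0 0 0 0 -0.03 0.4;0 0 -0.141 0 0 0 0.4;0 0 -0.141 0 0 0 0.4;0 0 -0.141 0 0 0 0.4;0 0 -0.141 0 0 0 0.4;0 0 -0.141 0 0 0 0.4;0 0 -0.141 0 0 0 0.4")

```text
clock: 66.95
tool_pos: [0.4566, -0.311, 0.1928]
tcp_rot: [0.897, 0.441, 0.001, -0.0]
contact_force: [-0.1, -0.1, -0.1]
finger_gap: 0.0337
grasp_force: 0.0
```

Emit:
jog_arm(rows="0 0 -0.141 0 0 0 0.4;0 0 -0.141 0 0 0 0.4;0 0 -0.142 0 0 0 0.4;0 0 -0.142 0 0 0 0.4;0 0 -0.142 0 0 0 0.4;0 0 0 0.045 0.02 0 0.4;0 0 0 0.045 0.02 0 0.4;0 0 0 0.045 0.02 0 0.4;0 0 0 0.045 0.02 0 0.4;0 0 0 0.045 0.02 0 0.4;0 0 0 0.03 0.037 0 0.4;0 0 0 0 0 0 0.4")

```text
clock: 68.15
tool_pos: [0.5854, -0.0462, 0.1936]
tcp_rot: [0.689, 0.725, 0.003, 0.002]
contact_force: [-0.2, 0.1, -0.1]
finger_gap: 0.0341
grasp_force: 0.0
```

```bash
python3 - <<'E'
from h import *
to(.583,-.049,.189,.049)
c=cap('wrist'); gold(c); P=cloud(c)
for o in regs(P): 
  if abs(o[0][0]-.635)<.03: print(o[:4])
c=cap('top'); P=cloud(c)
m=(P[...,2]>.09)&(P[...,2]<.108)&(abs(P[...,0]-.453)<.04)&(abs(P[...,1]+.31)<.09); q=P[m]; print('tab',q.mean(0))
for o in regs(P):
  if abs(o[0][0]-.62)<.05 and o[0][1]<-.2: print(o[:4])
E
```

```text
turn z 0.003 shift [-0.0026 -0.0026  0.0046] from [ 0.5854 -0.0462  0.1936] yaw 0.052 q6 -0.32 tilt [0.006 0.001] F [-0.2  0.1 -0.1] gap 0.034 t 68.2
pad y 96 gold0 4.25 goldend 8.25 face 15.81 gold 4.01 tot 11.56 px [324.2 329.6 340.   12.8] [ 31  32  27  76 186 216 208 203 200 197 191 177]
pad y 32 gold0 4.21 goldend 8.91 face 16.04 gold 4.69 tot 11.83 px [323.7 329.7 338.7 106.8] [ 35  34  31  92 189 216 210 206 204 201 193 172]
pad y -34 gold0 4.38 goldend 8.32 face 15.43 gold 3.94 tot 11.05 px [323.6 328.2 336.6 189.3] [ 38  34  30 102 169 182 178 175 178 170 142 151]
pad y -99 gold0 4.59 goldend 10.76 face 18.37 gold 6.16 tot 13.77 px [323.5 330.3 338.7 261.1] [ 24  20  13  99 144 152 151 150 150 151 152 155]
(array([0.6428, 0.1051]), 15.5, np.float64(0.0887), -2.599)
(array([0.6463, 0.0448]), 16.5, np.float64(0.0889), 2.108)
(array([ 0.6488, -0.0221]), 16.6, np.float64(0.0887), 1.018)
(array([ 0.6185, -0.259 ]), 7.3, np.float64(0.0582), 2.179)
tab [ 0.45526091 -0.3107047   0.09949414]
(array([ 0.6237, -0.3456]), 16.1, np.float64(0.0826), -3.059)
(array([ 0.6205, -0.2717]), 16.4, np.float64(0.0825), -3.125)
```

Guard tab is back at its starting position, the batch is still clamped at about 2 to 2.7 mm, both finished parts are in the tray, and the arm is clear. Handing in.

```bash
python3 -c "
from h import *
print(order.finish_job())"
```

```text
the job is handed in; nothing more can be done
None
```

The leak test is set up and handed in at 68 s of the 210 s, with no verdict returned: both finished regulators stand in the tray, the three mat regulators are clamped in pockets 2–4 with pads pushed back about 2–3 mm, and the button was pressed to its stop before the guard was shut.

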